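# Refit and stock the jam display stand

### The job

Get the jam display on the counter back in service. The stand's end stop is clamped where the shelf board has to go: turn its knob a quarter turn anticlockwise to free it and slide the stop right off the end of the board opening, then fit the loose shelf board by hooking its plain rear edge under the metal lip at the back of the stand with the front edge held up, and swinging the front down until the board lies flat in the frame. Stand all the loose jam jars upright on the board in one closed row from the fixed cheek, slide the stop up snug against the last jar and turn the knob clockwise to lock it; leave the pie, the loaf and the sweets tub where they are.

Things in the scene. Friction and masses are not known exactly. Their poses are not given: they have to be found in the camera images.
- stand: Cream display stand, screwed down, turned up to 0.18 rad. Origin: on the counter under the centre of the board opening; x to its rear (away from the robot), y to the fixed cheek. Opening x -67 to 67, y -127 to 127 mm, with ledges along front and rear, tops 40 mm up, on which the board rests. Front wall (x -75 to -67) and low side wall (y -135 to -127): tops at 48 mm.
- lip_edge (a point): Middle of the free front edge of the aluminium lip over the rear ledge, at its underside: x 49, z 60 mm in the stand's frame, axes as the stand's. The lip runs the whole width, 5 mm thick, back to the rear wall at x 67. On it lies the stop's rail, x 66 to 82, top at 77 mm, y -204 to 137, which runs on past the low side of the opening.
- cheek_face (a point): On the inner face of the cheek, the fixed end wall (y 127 to 137 mm in the stand's frame, top at 100 mm), 75 mm above the counter: the row of jars begins here. Axes as the stand's; the jars stand on its -y side.
- board: Loose plywood shelf board, 130 mm deep (x), 250 mm wide (y), 10 mm thick, 0.24 kg. Origin: centre of its underside. On its front edge (x -65 to -55) an upstand, 10 mm thick, rises 28 mm above the board's top: pinch it here. The rear edge (+x) is plain. Starts flat on the counter at the robot's left, upstand to the left. Seated: origin 40 mm above the stand's, axes along the stand's.
- board_rear (a point): Middle of the board's rear edge, at half thickness: 65 mm behind and 5 mm above the board's origin.
- stop (a joint): Slide of the end stop on its rail, m: clear distance from the cheek's face to the stop's plate, 0 to 0.30, growing towards the stand's -y. Above 0.255 the plate is clear of the board; it starts over the opening. Free it moves with about 2 N; clamped it holds about 30 N. Its black saddle, 40 by 40 mm, is centred at x 74 in the stand's frame, top at 99 mm.
- stop_face (a point): Middle of that face of the stop's plate which looks to the cheek: x 10, z 87 mm in the stand's frame, axes as the stand's. The upright aluminium plate is 6 mm thick and reaches from the saddle over the opening: x -35 to 55 mm, 56 (over the lip 70) to 104 mm above the counter. It can be pushed along with closed fingers on either side.
- knob (a joint): Clamp knob on the stop's saddle, rad, 0 (free) to 1.45 (end), growing clockwise from above. It bites from about 0.95, is tight above 1.2, free below 0.8; needs 0.15 to 0.4 N m and stays as left; starts tight. A black wing, 56 mm long, 14 thick, 107 to 129 mm above the counter, on a hub of radius 18 mm. At 0 the wing lies along the stand's x (in line with the plate), tight across it.
- knob_grip (a point): On the knob's axis, 127 mm above the counter, x 74 mm in the stand's frame: a good height for the TCP, the fingertips just clearing the hub. It rides with the stop; the freed stop can also be dragged along by the knob.
- jar0: Loose squat jam jar with a brass-coloured lid, 60 mm across, 54 mm high (glass to 40 mm, with a lid 59 mm across and 14 mm high on it), about 0.2 kg. Origin: centre of its underside. Starts upright on the counter to the robot's right. Two to four of the four jars are present.
- jar1: Loose squat jam jar with a brass-coloured lid, 60 mm across, 54 mm high (glass to 40 mm, with a lid 59 mm across and 14 mm high on it), about 0.2 kg. Origin: centre of its underside. Starts upright on the counter to the robot's right. Two to four of the four jars are present.
- jar2: Loose squat jam jar with a brass-coloured lid, 60 mm across, 54 mm high (glass to 40 mm, with a lid 59 mm across and 14 mm high on it), about 0.2 kg. Origin: centre of its underside. Starts upright on the counter to the robot's right. Two to four of the four jars are present.
- jar3: Loose squat jam jar with a brass-coloured lid, 60 mm across, 54 mm high (glass to 40 mm, with a lid 59 mm across and 14 mm high on it), about 0.2 kg. Origin: centre of its underside. Starts upright on the counter to the robot's right. Two to four of the four jars are present.
- pie: Bystander: pie in a foil tin with a clear lid, 160 mm across, 50 mm high, beyond the stand. Leave it alone.
- loaf: Bystander: loaf of bread, 100 by 200 by 85 mm, beyond the stand. Leave it alone.
- tub: Bystander: clear tub of sweets, 140 by 110 by 66 mm, beyond the jars. Leave it alone.
Mind the look-alikes: they are no part of the job. What is shaped like the jar0 but pink is not meant.

How it is judged:
On the way, in this order (a step that is already met when the one before it is completed fails the run):
1. the clamp knob is loosened and the end stop slid clear of the board opening (value of joint knob below 0.8 rad and value of joint stop above 0.255 m), for 0.2 s.
2. the board's rear edge is under the lip while its front is still up (x of board_rear in the frame of lip_edge above 0.006 m and z of board_rear in the frame of lip_edge between -0.021 and -0.003 m and angle between board's own z axis and vertical between 0.06 and 0.5 rad), for 0.1 s.
3. the board lies flat and home in the stand (z of board in the frame of stand between 0.037 and 0.043 m and x of board in the frame of stand between -0.006 and 0.006 m and y of board in the frame of stand between -0.006 and 0.006 m and angle between board's own z axis and vertical below 0.03 rad), for 0.2 s.
4. all jars stand upright on the board (z of jar0 in the frame of board between 0.006 and 0.014 m and angle between each of jar0, jar1, jar2, jar3's own z axis and vertical below 0.08 rad and x of jar0 in the frame of board between -0.055 and 0.05 m and linear speed of each of jar0, jar1, jar2, jar3 below 0.03 m/s and z of jar1 in the frame of board between 0.006 and 0.014 m and x of jar1 in the frame of board between -0.055 and 0.05 m and z of jar2 in the frame of board between 0.006 and 0.014 m and x of jar2 in the frame of board between -0.055 and 0.05 m and z of jar3 in the frame of board between 0.006 and 0.014 m and x of jar3 in the frame of board between -0.055 and 0.05 m), for 0.2 s.
At the end, for the whole second after the job is handed in: Board flat and home in the stand (height 3 mm, position 6 mm, tilt 0.03 rad), rear edge under the lip; all jars upright at rest on it in a row: gaps between jars under 8 mm, to the cheek and to the stop under 7 mm; knob tight (above 1.2 rad) (all of step 3 and all of step 4 and (horizontal distance between jar0 and jar1 below 0.068 m or horizontal distance between jar0 and jar2 below 0.068 m or horizontal distance between jar0 and jar3 below 0.068 m) and (horizontal distance between jar1 and jar0 below 0.068 m or horizontal distance between jar1 and jar2 below 0.068 m or horizontal distance between jar1 and jar3 below 0.068 m) and (horizontal distance between jar2 and jar0 below 0.068 m or horizontal distance between jar2 and jar1 below 0.068 m or horizontal distance between jar2 and jar3 below 0.068 m) and (horizontal distance between jar3 and jar0 below 0.068 m or horizontal distance between jar3 and jar1 below 0.068 m or horizontal distance between jar3 and jar2 below 0.068 m) and y of any of jar0, jar1, jar2, jar3 in the frame of cheek_face above -0.037 m and y of any of jar0, jar1, jar2, jar3 in the frame of stop_face below 0.037 m and y of each of jar0, jar1, jar2, jar3 in the frame of stop_face above 0.02 m and value of joint knob above 1.2 rad and velocity of joint stop below 0.01 m/s); the robot touches nothing.
It fails at once if the pie is shifted by more than 30 mm (distance of pie from where it was at the start of the episode above 0.03 m).
It fails at once if the loaf is shifted by more than 30 mm (distance of loaf from where it was at the start of the episode above 0.03 m).
It fails at once if the sweets tub is shifted by more than 30 mm (distance of tub from where it was at the start of the episode above 0.03 m).
Of jar0, jar1, jar2, jar3 only 2 to 4 are there at a start; the rules pass over those that are not, and their reading is None.
At some moment in a run one of jar0, jar1, jar2, jar3 may be knocked a few centimetres aside while the robot is not near it.
It also fails if it takes over 210 s, if anything falls off the work surface, if the arm or the gripper's body presses on something with over 40 N, if the wrist force passes 120 N, or if a joint passes its speed limit or range.

### The arm

A 6-joint arm with a two-finger parallel gripper is mounted at the origin on the work surface. World frame = base frame: x ahead of the robot, y to its left, z up, the work surface at z = 0. Lengths are in m, angles in rad, forces in N, time in s.
With the tool pointing down it reaches from about 0.35 to 0.975 m from the base axis. Payload 4.9 kg.
Tool frame: the origin (TCP) lies between the finger pads, 19 mm behind the fingertips; this is the grasp point; z points along the fingers, x is the direction in which the jaws open and shut, and the axes are right-handed (so a half turn about z gives the same grasp; the last joint's range is limited). The gripper opens to 85 mm and grips with 20 to 120 N. Pads are 22 mm wide; open, the fingers measure 114 mm over their backs; the gripper's body (76 mm by 85 mm) begins 54 mm behind the grasp point. The pads swing forward as they close: fully open they stand 13 mm farther back than shut.
Start: joints at [1.155, 0.053, 1.613, -0, 1.476, -0.119], TCP at [0.183, 0.598, 0.25] pointing down, gripper open.
Joint ranges: [-3.01, 3.01], [-1.01, 2.22], [0.06, 2.58], [-1.02, 4.17], [0.09, 2.62], [-3.14, 3.14]. Speed limits (rad/s): [2.57, 2.57, 3.14, 3.14, 3.14, 3.14].

### API

Orientations are given as a unit quaternion [w, x, y, z].
In Python, from plant import state, grab_frame, ticket gives the robot as it stands.
- The arm moves only by the tool carry_out, never from a script. Its argument "moves" is a list that holds one entry, the list of rows, each a list of 7 numbers: the turn, a rotation vector about the tool's x, y, z each as a share of 5 degrees, from -1 to 1, then the shift along the tool's x, y, z each as a share of 0.04 m, from -1 to 1, then the gripper command: -1 is shut, 1 is fully open, values between are in proportion. A call has 1 to 8 rows; each row shifts and turns the commanded pose from where the row before left it, along the tool's axes as they then stand; what a row does not reach is not made up. A row lasts 1/12 s, in which the tool goes at most 41.7 mm and 7.16 degrees, less where a joint would pass 70% of its speed; a pose out of reach is approached as far as the arm can. A call with a number of a shift or a turn outside -1 to 1 is refused whole. A call with a gripper value outside its range is refused whole. The fingers move at their own pace and stop on an object; the grip force is fixed at half the most. Time passes only in rows, so rows that do not move let the fingers close. It gives the time, the measured TCP pose, the force and the opening at its end, in the units of the state.
- state(): the state, without advancing time (a new reading comes with each control period).
- grab_frame(name): name is "scene" or "top" or "wrist"; returns a dict with "frame" (420x560x3 uint8, red, green, blue), "z_map" (420x560 float32, m along the optical axis (not along the pixel's ray), 0 where there is no reading), "K" (3x3 intrinsics, pixels), "world_from_camera" (4x4, takes a point from camera to world coordinates); the wrist camera has in their place "hand_eye" (4x4, takes a point from camera to tool coordinates, whose origin is the TCP and whose axes are the tool frame's). Camera axes: x right, y down, z forward; pixel columns grow to the right and rows downward; lengths in m; the calibration is good to about 2 mm. A picture is of the moment at which its call begins: read the wrist's pose just before it.
- ticket.job_done(): hands the job in, once; it reports no verdict.
The state is a dict: "time": time; "joint_pos": joint angles; "joint_vel": joint speeds; "joint_efforts": joint torques, N m; "tool_pos": TCP position; "tool_rot": TCP orientation; "contact_force": force on the tool from outside, world axes, zero at the start; "ft_torque": the same for the moment, N m; "gripper_width": opening from 0.0 (shut) to 1.0 (fully open).
Only numpy, scipy, OpenCV 4.12 (cv2) and the standard library are available. Lean on these libraries where they do the work, as an engineer would, in place of code of your own. Each camera call takes 0.05 s, during which the arm holds its last target.

## Working session

There is one attempt and no reset: what is moved stays moved. The work goes in short steps, Python scripts to look and compute and a tool call to move; the robot and the scene stay as the last step left them, time stands still between calls to the robot, and variables do not carry over. Pictures are saved under pics/ and viewed, and the job is handed in when it is done.

Besides the shell and the picture viewer there is one more tool, called after "Call:" by a JSON object that holds its "method" and its "body". carry_out: Moves the arm, as the interface text tells. Shift numbers are shares of 0.04 m and turn numbers shares of 5 degrees, none past 1 either way. Its arguments: {"type":"object","properties":{"moves":{"type":"array"}},"required":["moves"]}

```bash
ls; mkdir -p pics; cat > h.py <<'E'
import numpy as np, cv2
from plant import state, grab_frame, ticket
def snap(n,fn):
    f=grab_frame(n); cv2.imwrite('pics/'+fn,cv2.cvtColor(f['frame'],cv2.COLOR_RGB2BGR)); return f
def pts(f,T=None):
    K=f['K'];z=f['z_map'];v,u=np.mgrid[:z.shape[0],:z.shape[1]]
    P=np.stack([(u-K[0,2])/K[0,0]*z,(v-K[1,2])/K[1,1]*z,z],-1)
    T=f['world_from_camera'] if T is None else T
    return P@T[:3,:3].T+T[:3,3]
E
python3 - <<'E'
from h import *
s=state();print(s)
for n in('scene','top','wrist'):
    f=snap(n,n+'0.png');print(n,f['K'].round(1).tolist(),f.get('world_from_camera',f.get('hand_eye')).round(3).tolist())
    np.savez('/tmp/'+n+'0.npz',**f)
E
```

```text
pics
{'time': 0.0, 'joint_pos': array([ 1.15501418e+00,  5.33440604e-02,  1.61432035e+00, -1.77139540e-05,
        1.47596676e+00, -1.18959825e-01]), 'joint_vel': array([-0.00205351, -0.00015412, -0.00036658,  0.00012734,  0.00261521,
        0.00056288]), 'joint_efforts': array([-2.43578106e-04, -3.93684947e+01, -3.70177639e+01, -1.01689232e-04,
        6.94522445e-03,  1.15445249e-05]), 'tool_pos': array([0.18254278, 0.5971338 , 0.24875516]), 'tool_rot': array([ 5.12363299e-04,  8.03890541e-01,  5.94776394e-01, -8.81164640e-04]), 'contact_force': array([-0.55194229,  0.1089759 ,  0.55697756]), 'ft_torque': array([-0.01135286,  0.03956757, -0.06572664]), 'gripper_width': 0.998863953913186}
scene [[447.3, 0.0, 277.2], [0.0, 447.3, 210.6], [0.0, 0.0, 1.0]] [[0.435, 0.593, -0.677, 1.306], [0.9, -0.293, 0.322, -0.412], [-0.007, -0.75, -0.661, 0.826], [0.0, 0.0, 0.0, 1.0]]
top [[523.2, 0.0, 279.6], [0.0, 523.2, 208.8], [0.0, 0.0, 1.0]] [[-0.005, -0.997, 0.076, 0.474], [-1.0, 0.005, 0.0, -0.088], [-0.001, -0.076, -0.997, 1.734], [0.0, 0.0, 0.0, 1.0]]
wrist [[362.0, 0.0, 279.6], [0.0, 362.0, 216.5], [0.0, 0.0, 1.0]] [[1.0, 0.001, 0.0, 0.001], [-0.001, 0.959, 0.282, -0.071], [0.0, -0.282, 0.959, -0.123], [0.0, 0.0, 0.0, 1.0]]
```

View pics/top0.png

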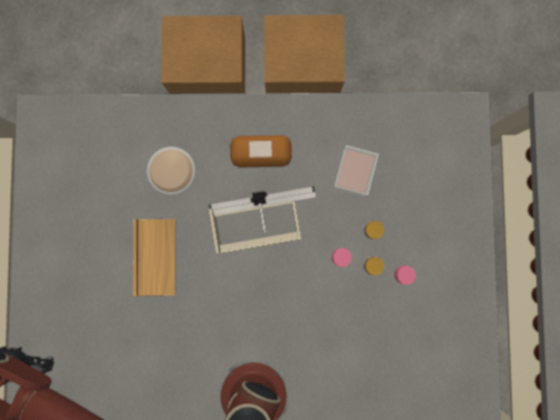

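View pics/scene0.png

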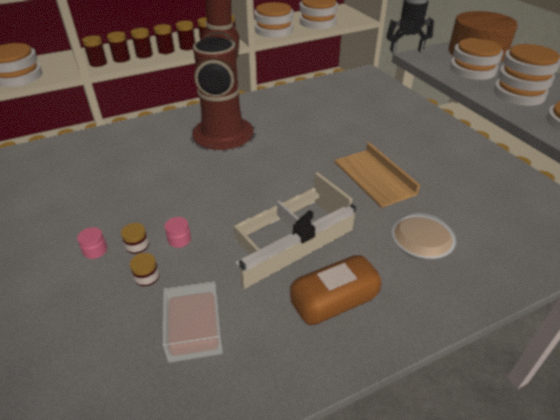

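View pics/wrist0.png

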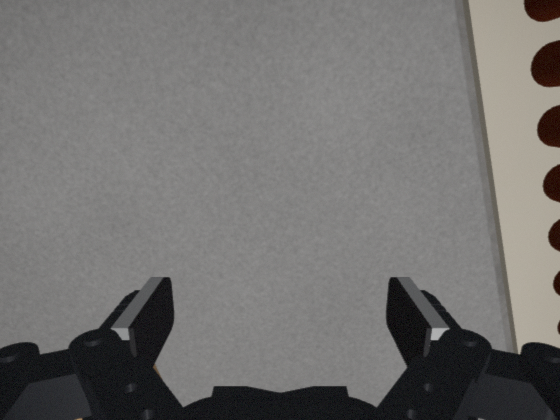

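Top view: brass-lidded jars at (375,230) and (375,266). Pink look-alikes, not meant, are at (342,257) and (406,275). The stand is at ~(255,225), the board at (155,257) with its upstand on the left, and the knob at (259,198). Next are rough estimates, then a closer look with the wrist camera.

```bash
python3 - <<'E'
from h import *
f=dict(np.load('/tmp/top0.npz'));P=pts(f);im=f['frame']
def ray(u,v,z):
    K=f['K'];T=f['world_from_camera'];d=T[:3,:3]@np.linalg.solve(K,[u,v,1]);return (T[:3,3]+d*(z-T[2,3])/d[2])[:2].round(4)
hsv=cv2.cvtColor(im,cv2.COLOR_RGB2HSV)
for nm,lo,hi in(('brass',(12,120,60),(28,255,255)),('pink',(160,90,80),(179,255,255))):
    m=cv2.inRange(hsv,lo,hi);m[:110]=0;n,l,st,c=cv2.connectedComponentsWithStats(m)
    for i in range(1,n):
        if st[i,4]>60:print(nm,st[i],c[i].round(1),ray(*c[i],.054),np.median(P[l==i],0).round(3))
# stand cheek/low wall/front via depth
for lo,hi in((.09,.11),(.045,.051),(.07,.08),(.11,.14),(.008,.014),(.034,.042)):
    m=((P[...,2]>lo)&(P[...,2]<hi)).astype(np.uint8)
    n,l,st,c=cv2.connectedComponentsWithStats(m)
    for i in range(1,n):
        if st[i,4]>25 and st[i,1]>110:
            r=cv2.minAreaRect(P[l==i][:,:2].astype(np.float32)*1000);print(lo,hi,st[i],[np.round(a,1) for a in r[0]],np.round(r[1]),round(r[2],1))
cv2.imwrite('pics/c1.png',cv2.resize(cv2.cvtColor(im[170:300,120:420],cv2.COLOR_RGB2BGR),None,fx=2.6,fy=2.6,interpolation=cv2.INTER_CUBIC))
E
```

```text
brass [ 231  136   60   31 1312] [260.5 151.2] [ 0.7896 -0.0256] [ 0.782 -0.028  0.079]
brass [ 134  220   41   75 3036] [154.1 257. ] [0.4488 0.3156] [0.448 0.326 0.01 ]
brass [366 221  18  18 251] [374.3 229.6] [ 0.5329 -0.3905] [ 0.532 -0.39   0.052]
brass [365 257  19  18 255] [374.2 265.6] [ 0.4179 -0.3879] [ 0.417 -0.388  0.053]
pink [332 249  19  18 264] [341.3 257. ] [ 0.4457 -0.2833] [ 0.446 -0.283  0.052]
pink [395 266  21  18 296] [404.7 274.5] [ 0.3893 -0.4848] [ 0.389 -0.485  0.052]
0.09 0.11 [252 191  12   6  34] [np.float64(647.5), np.float64(-17.5)] [14. 37.] 9.7
0.09 0.11 [253 197  13  35 112] [np.float64(581.9), np.float64(-22.0)] [ 38. 107.] 89.8
0.09 0.11 [208 208  11  45 157] [np.float64(532.3), np.float64(121.3)] [140.  12.] 9.7
0.045 0.051 [149 149  42  42 689] [np.float64(732.5), np.float64(269.4)] [133. 131.] 44.8
0.045 0.051 [366 227  12  11  46] [np.float64(528.3), np.float64(-382.3)] [37. 30.] 75.1
0.045 0.051 [267 239  18   5  28] [np.float64(497.5), np.float64(-73.2)] [ 9. 56.] 11.0
0.045 0.051 [335 251  16  14  45] [np.float64(451.3), np.float64(-290.4)
[... 987 characters left out ...]
08 0.014 [260 367  26  48 240] [np.float64(22.7), np.float64(-71.6)] [150.  58.] 20.5
0.008 0.014 [220 384  11  26 104] [np.float64(0.8), np.float64(93.4)] [30. 79.] 84.5
0.034 0.042 [174 147  19  16  55] [np.float64(784.8), np.float64(228.4)] [78. 23.] 56.2
0.034 0.042 [154 164  41  30 158] [np.float64(691.1), np.float64(249.4)] [ 64. 144.] 27.6
0.034 0.042 [147 167   4  12  27] [np.float64(724.6), np.float64(341.1)] [11. 36.] 89.5
0.034 0.042 [215 211  24   6  40] [np.float64(590.2), np.float64(86.2)] [ 7. 77.] 9.8
0.034 0.042 [133 219   4  77 185] [np.float64(449.8), np.float64(382.8)] [245.  12.] 0.9
0.034 0.042 [220 232  78  20 299] [np.float64(497.1), np.float64(-18.2)] [ 24. 254.] 9.6
```

View pics/c1.png

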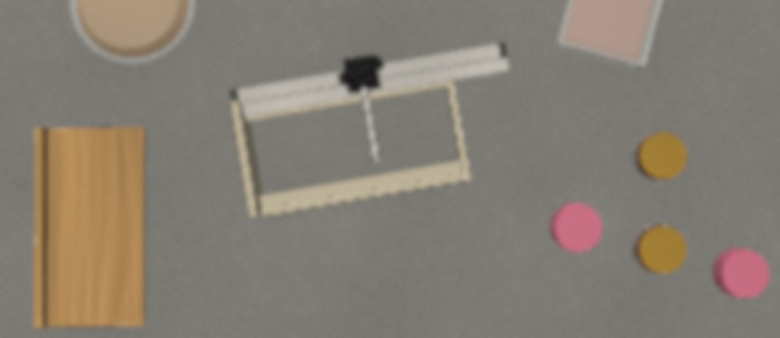

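```bash
cat >> h.py <<'E'
from scipy.spatial.transform import Rotation as Ro
def toolR(s): q=s['tool_rot'];return Ro.from_quat([q[1],q[2],q[3],q[0]])
def down(yaw,R0=None): # tool z down, x at yaw (deg) in world
    a=np.radians(yaw);return Ro.from_matrix(np.array([[np.cos(a),np.sin(a),0],[np.sin(a),-np.cos(a),0],[0,0,-1]]))
def pose():
    s=state();R=toolR(s);x=R.as_matrix()[:,0];z=R.as_matrix()[:,2]
    print('t%.2f pos %s yaw %.2f z %s F %s w %.3f'%(s['time'],s['tool_pos'].round(4),np.degrees(np.arctan2(x[1],x[0])),z.round(3),s['contact_force'].round(1),s['gripper_width']))
    return s
def plan(pos,R1,frm=None,n=None,far=0):
    """n equal rows of (turn, shift) from here (or frm=(p,R)) to pos,R1 ; far=1: turn the long way"""
    s=state();p,R=(s['tool_pos'],toolR(s)) if frm is None else frm
    rv=(R.inv()*R1).as_rotvec()
    if far: rv=rv*(1-2*np.pi/np.linalg.norm(rv))
    T=R.inv().apply(np.array(pos)-p)
    n0=int(np.ceil(max(np.linalg.norm(T)/.038,np.degrees(np.linalg.norm(rv))/4.9,1))) if n is None else n
    while 1:
        r=rv/n0;S=sum(Ro.from_rotvec(r*k).as_matrix() for k in range(n0));t=np.linalg.solve(S,T)
        if n or np.linalg.norm(t)<.0395:break
        n0+=1
    print('rows',n0,'turn',(np.degrees(r)/5).round(3),'shift',(t/.04).round(3),'| total turn',(np.degrees(rv)/5).round(2),'shift',(T/.04).round(3))
    return np.array(pos),R1
E
python3 - <<'E'
from h import *
pose();plan([.57,.06,.36],down(16.7))
E
```

```text
t0.15 pos [0.1826 0.5973 0.249 ] yaw 73.00 z [-0.001 -0.002 -1.   ] F [0.  0.1 0.6] w 1.004
rows 18 turn [0.    0.001 0.626] shift [-0.177  0.942 -0.154] | total turn [1.000e-02 2.000e-02 1.126e+01] shift [-10.017  13.189  -2.761]
```

Call:
{"method": "carry_out", "body": {"moves": [[[0, 0, 0.63, -0.18, 0.94, -0.15, 1], [0, 0, 0.63, -0.18, 0.94, -0.15, 1], [0, 0, 0.63, -0.18, 0.94, -0.15, 1], [0, 0, 0.63, -0.18, 0.94, -0.15, 1], [0, 0, 0.63, -0.18, 0.94, -0.15, 1], [0, 0, 0.63, -0.18, 0.94, -0.15, 1]]]}}

```text
time: 0.65
tool_pos: [0.3696, 0.4628, 0.2859]
tool_rot: [0.0, 0.891, 0.454, -0.0]
contact_force: [0.6, -0.3, -0.9]
gripper_width: 0.998
```

Call:
{"method": "carry_out", "body": {"moves": [[[0, 0, 0.63, -0.18, 0.94, -0.15, 1], [0, 0, 0.63, -0.18, 0.94, -0.15, 1], [0, 0, 0.63, -0.18, 0.94, -0.15, 1], [0, 0, 0.63, -0.18, 0.94, -0.15, 1], [0, 0, 0.63, -0.18, 0.94, -0.15, 1], [0, 0, 0.63, -0.18, 0.94, -0.15, 1]]]}}

```text
time: 1.15
tool_pos: [0.5015, 0.2759, 0.3218]
tool_rot: [0.0, 0.954, 0.301, -0.0]
contact_force: [0.1, -0.6, 0.9]
gripper_width: 1.002
```

Call:
{"method": "carry_out", "body": {"moves": [[[0, 0, 0.63, -0.18, 0.94, -0.15, 1], [0, 0, 0.63, -0.18, 0.94, -0.15, 1], [0, 0, 0.63, -0.18, 0.94, -0.15, 1], [0, 0, 0.63, -0.18, 0.94, -0.15, 1], [0, 0, 0.63, -0.18, 0.94, -0.15, 1], [0, 0, 0.63, -0.18, 0.94, -0.15, 1], [0, 0, 0, 0, 0, 0, 1], [0, 0, 0, 0, 0, 0, 1]]]}}

```text
time: 1.82
tool_pos: [0.566, 0.0566, 0.358]
tool_rot: [-0.0, 0.99, 0.14, 0.0]
contact_force: [-1.1, 1.1, -0.3]
gripper_width: 0.997
```

```bash
cat >> h.py <<'E'
def wsnap(fn):
    s=pose();f=snap('wrist',fn);T=np.eye(4);T[:3,:3]=toolR(s).as_matrix();T[:3,3]=s['tool_pos']
    f['world_from_camera']=T@f['hand_eye'];return f
def ray(f,u,v,z):
    K=f['K'];T=f['world_from_camera'];d=T[:3,:3]@np.linalg.solve(K,[u,v,1]);return (T[:3,3]+d*(z-T[2,3])/d[2])[:2]
E
python3 - <<'E'
from h import *
f=wsnap('w1.png');np.savez('/tmp/w1.npz',**f)
E
```

```text
t1.82 pos [0.566  0.0566 0.358 ] yaw 16.10 z [ 0.  0. -1.] F [-1.1  1.1 -0.3] w 0.997
```

View pics/w1.png

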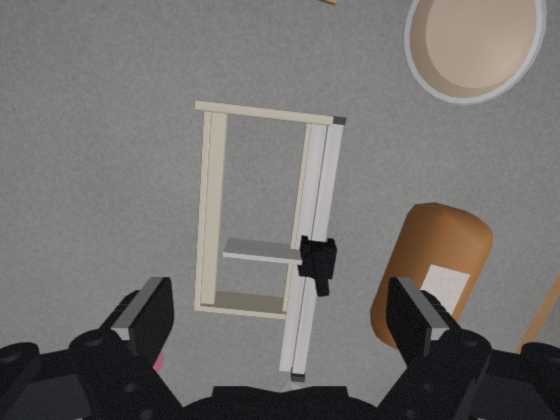

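The wrist view shows the cheek at the top (200–345, 103–122), the front wall on the left, the rail on the right, and the knob at (318,262) with its wing along the rail.

```bash
cat > fit.py <<'E'
from h import *
def bands(f,bs,roi=None,minpx=80):
    P=pts(f)
    for lo,hi in bs:
        m=((P[...,2]>lo)&(P[...,2]<hi)&(f['z_map']>0)).astype(np.uint8)
        if roi is not None:
            x0,y0,x1,y1=roi;k=np.zeros_like(m);k[y0:y1,x0:x1]=1;m&=k
        n,l,st,c=cv2.connectedComponentsWithStats(m)
        for i in range(1,n):
            if st[i,4]>minpx:
                Q=P[l==i];r=cv2.minAreaRect(Q[:,:2].astype(np.float32)*1000)
                # rays to plane at median z
                print(lo,hi,'box',st[i],'z %.4f'%np.median(Q[:,2]),'c',np.round(r[0],1),'sz',np.round(r[1],1),'a %.2f'%r[2])
E
python3 - <<'E'
from fit import *
f=dict(np.load('/tmp/w1.npz'))
bands(f,[(.094,.104),(.043,.0515),(.066,.083),(.085,.106),(.107,.135),(.061,.069)],roi=(185,90,380,385))
im=f['frame'][90:390,180:360]
cv2.imwrite('pics/c2.png',cv2.cvtColor(cv2.resize(im,None,fx=2,fy=2,interpolation=cv2.INTER_CUBIC),cv2.COLOR_RGB2BGR))
E
```

```text
0.094 0.104 box [ 194  100  139   26 1416] z 0.0986 c [532.2 118.9] sz [141.5  10. ] a 9.70
0.094 0.104 box [222 244  90  33 753] z 0.1011 c [577.  -33.2] sz [99.2 40.2] a 10.47
0.094 0.104 box [323 245  14  22 124] z 0.0975 c [649.8  -8.3] sz [13.  29.2] a 46.60
0.043 0.0515 box [ 194  111   92  208 1912] z 0.0467 c [546.5 -17.2] sz [124.9 260.9] a 9.79
0.066 0.083 box [ 225  116  121  138 2341] z 0.0758 c [611.9  32.2] sz [196.8  97.8] a 66.58
0.066 0.083 box [ 291  277   26  106 1358] z 0.0758 c [ 652.4 -126.2] sz [ 18.1 150. ] a 10.16
0.085 0.106 box [ 194  100  139   26 1416] z 0.0986 c [532.2 118.9] sz [141.5  10. ] a 9.70
0.085 0.106 box [ 222  241   96   37 1165] z 0.0993 c [580.6 -31.7] sz [106.7  40.4] a 9.27
0.085 0.106 box [321 243  16  37 272] z 0.0978 c [651.  -18.4] sz [15.7 42.8] a 26.46
0.107 0.135 box [310 243  20  54 710] z 0.1275 c [635.3 -22.2] sz [16.5 55.8] a 22.08
0.061 0.069 box [ 295  124   33  126 1789] z 0.0638 c [606.4  49.5] sz [ 17.4 150.2] a 9.73
0.061 0.069 box [227 240  64   9 152] z 0.0652 c [566.2 -31.7] sz [77.6  1.5] a 9.64
0.061 0.069 box [ 279  264   26  108 1363] z 0.0638 c [ 635.9 -123.5] sz [ 17.3 159.6] a 9.73
```

View pics/c2.png

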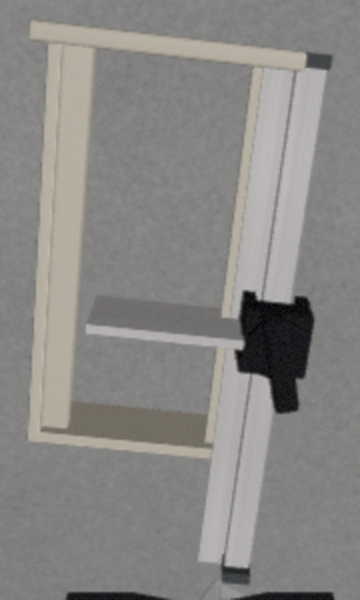

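```bash
python3 - <<'E'
from h import *
pose();a=plan([.6354,-.0222,.20],down(22));plan([.6354,-.0222,.129],down(22),frm=a)
plan([.6354,-.0222,.129],down(22+78),frm=([.6354,-.0222,.129],down(22)))
E
```

```text
t1.87 pos [0.5657 0.0579 0.3577] yaw 16.23 z [-0.001  0.001 -1.   ] F [ 0.1 -0.1  0.1] w 1.000
rows 6 turn [-0.001  0.001 -0.192] shift [0.169 0.41  0.657] | total turn [-0.01  0.   -1.15] shift [1.115 2.414 3.94 ]
rows 2 turn [0. 0. 0.] shift [0.    0.    0.888] | total turn [0. 0. 0.] shift [0.    0.    1.775]
rows 16 turn [ 0.     0.    -0.975] shift [0. 0. 0.] | total turn [  0.    0.  -15.6] shift [0. 0. 0.]
```

Call:
{"method": "carry_out", "body": {"moves": [[[0, 0, -0.19, 0.17, 0.41, 0.66, 0.2], [0, 0, -0.19, 0.17, 0.41, 0.66, 0.2], [0, 0, -0.19, 0.17, 0.41, 0.66, 0.2], [0, 0, -0.19, 0.17, 0.41, 0.66, 0.2], [0, 0, -0.19, 0.17, 0.41, 0.66, 0.2], [0, 0, -0.19, 0.17, 0.41, 0.66, 0.2], [0, 0, 0, 0, 0, 0, 0.2], [0, 0, 0, 0, 0, 0, 0.2]]]}}

```text
time: 2.53
tool_pos: [0.6345, -0.0203, 0.1966]
tool_rot: [-0.001, 0.982, 0.191, -0.003]
contact_force: [-0.4, -1.1, 0.2]
gripper_width: 0.604
```

```bash
python3 - <<'E'
from h import *
f=wsnap('w2.png');plan([.6354,-.0222,.129],down(22))
E
```

```text
t2.53 pos [ 0.6345 -0.0203  0.1966] yaw 22.06 z [-0.006  0.001 -1.   ] F [-0.4 -1.1  0.2] w 0.604
rows 2 turn [-0.007  0.007  0.008] shift [-0.009  0.024  0.877] | total turn [-0.01  0.01  0.02] shift [-0.018  0.048  1.754]
```

View pics/w2.png

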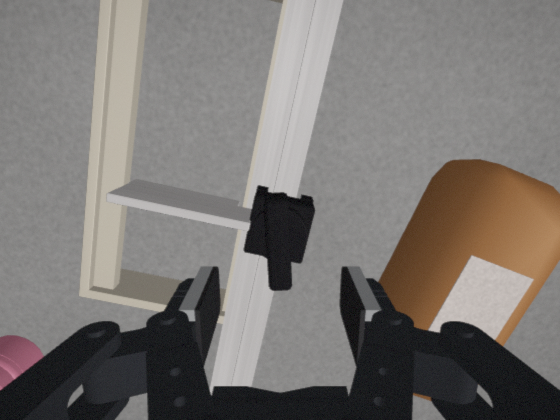

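The wing (280,240) is centred between the jaws and in line with them. I'll descend and close.

Call:
{"method": "carry_out", "body": {"moves": [[[0, 0, 0, 0, 0, 0.6, 0.2], [0, 0, 0, 0, 0.03, 0.6, 0.2], [0, 0, 0, 0, 0, 0.5, 0.2], [0, 0, 0, 0, 0, 0, -1], [0, 0, 0, 0, 0, 0, -1], [0, 0, 0, 0, 0, 0, -1], [0, 0, 0, 0, 0, 0, -1], [0, 0, 0, 0, 0, 0, -1]]]}}

```text
time: 3.25
tool_pos: [0.6346, -0.0231, 0.1343]
tool_rot: [0.0, 0.981, 0.191, -0.003]
contact_force: [-11.5, -2.3, 4.9]
gripper_width: 0.147
```

Call:
{"method": "carry_out", "body": {"moves": [[[0, 0, 0, 0, 0, 0, -1], [0, 0, 0, 0, 0, 0, -1], [0, 0, 0, 0, 0, 0, -1]]]}}

```text
time: 3.5
tool_pos: [0.6346, -0.0231, 0.1343]
tool_rot: [0.0, 0.982, 0.191, -0.003]
contact_force: [-11.2, -1.8, 4.8]
gripper_width: 0.146
```

Call:
{"method": "carry_out", "body": {"moves": [[[0, 0, -0.8, 0, 0, 0, -1], [0, 0, -0.8, 0, 0, 0, -1], [0, 0, -0.8, 0, 0, 0, -1], [0, 0, -0.8, 0, 0, 0, -1], [0, 0, -0.8, 0, 0, 0, -1], [0, 0, -0.8, 0, 0, 0, -1], [0, 0, -0.8, 0, 0, 0, -1], [0, 0, -0.8, 0, 0, 0, -1]]]}}

```text
time: 4.17
tool_pos: [0.6346, -0.0231, 0.1342]
tool_rot: [-0.001, 0.89, 0.455, -0.002]
contact_force: [-11.2, -1.2, 4.4]
gripper_width: 0.138
```

Call:
{"method": "carry_out", "body": {"moves": [[[0, 0, -0.8, 0, 0, 0, -1], [0, 0, -0.8, 0, 0, 0, -1], [0, 0, -0.8, 0, 0, 0, -1], [0, 0, -0.8, 0, 0, 0, -1], [0, 0, -0.8, 0, 0, 0, -1], [0, 0, -0.8, 0, 0, 0, -1], [0, 0, -0.8, 0, 0, 0, -1], [0, 0, 0, 0, 0, 0, -1]]]}}

```text
time: 4.83
tool_pos: [0.6346, -0.0232, 0.1342]
tool_rot: [-0.001, 0.754, 0.657, -0.002]
contact_force: [-11.4, -2.4, 3.8]
gripper_width: 0.145
```

```bash
python3 - <<'E'
from h import *
s=pose();p=s['tool_pos'];a=np.radians(9.73)
print(s['ft_torque'])
plan(p,down(98.5));plan(p+.148*np.array([np.sin(a),-np.cos(a),0]),down(98.5))
E
```

```text
t4.83 pos [ 0.6346 -0.0232  0.1342] yaw 82.15 z [-0.005 -0.001 -1.   ] F [-11.4  -2.4   3.8] w 0.145
[-0.30339935  1.86422721  0.07086266]
rows 4 turn [-0.014  0.004 -0.817] shift [0. 0. 0.] | total turn [-0.06  0.02 -3.27] shift [0. 0. 0.]
rows 4 turn [-0.014  0.004 -0.817] shift [-0.909  0.184  0.001] | total turn [-0.06  0.02 -3.27] shift [-3.527e+00  1.117e+00  2.000e-03]
```

Call:
{"method": "carry_out", "body": {"moves": [[[0, 0, -0.8, 0, 0, 0, -1], [0, 0, -0.8, 0, 0, 0, -1], [0, 0, -0.8, 0, 0, 0, -1], [0, 0, -0.8, 0, 0, 0, -1], [0, 0, 0, 0, 0, 0, -1]]]}}

```text
time: 5.25
tool_pos: [0.6346, -0.0231, 0.1342]
tool_rot: [-0.001, 0.655, 0.756, -0.002]
contact_force: [-12.1, -1.6, 3.8]
gripper_width: 0.148
```

Call:
{"method": "carry_out", "body": {"moves": [[[0, 0, 0, -0.5, 0.01, 0, -1], [0, 0, 0, -0.5, 0.02, 0, -1], [0, 0, 0, -0.5, 0.02, 0, -1], [0, 0, 0, -0.5, 0.01, 0, -1], [0, 0, 0, -0.5, 0.01, 0, -1], [0, 0, 0, -0.5, 0.01, 0, -1], [0, 0, 0, -0.25, 0.01, 0, -1], [0, 0, 0, 0, 0, 0, -1]]]}}

```text
time: 5.92
tool_pos: [0.6568, -0.1541, 0.1342]
tool_rot: [-0.0, 0.657, 0.754, -0.002]
contact_force: [-9.2, -3.1, 1.4]
gripper_width: 0.147
```

```bash
python3 - <<'E'
from h import *
s=pose();f=snap('top','t3.png');cv2.imwrite('pics/c3.png',cv2.cvtColor(cv2.resize(f['frame'][150:300,120:440],None,fx=2.4,fy=2.4,interpolation=cv2.INTER_CUBIC),cv2.COLOR_RGB2BGR))
f=wsnap('w3.png')
E
```

```text
t5.92 pos [ 0.6568 -0.1541  0.1342] yaw 97.92 z [-0.003 -0.003 -1.   ] F [-9.2 -3.1  1.4] w 0.147
t5.97 pos [ 0.6567 -0.1534  0.1342] yaw 97.94 z [-0.003 -0.003 -1.   ] F [-9.4 -2.8  2.4] w 0.144
```

View pics/c3.png

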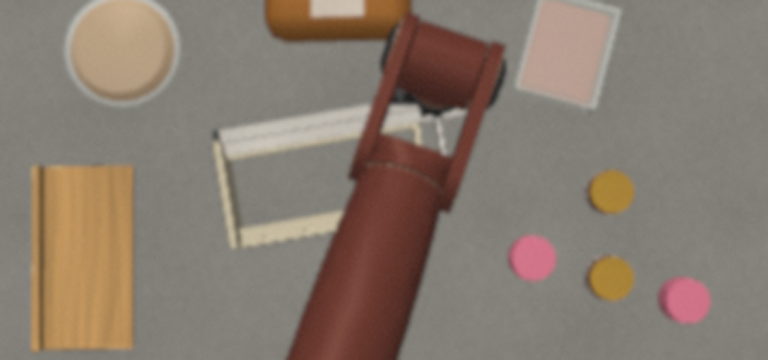

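View pics/w3.png

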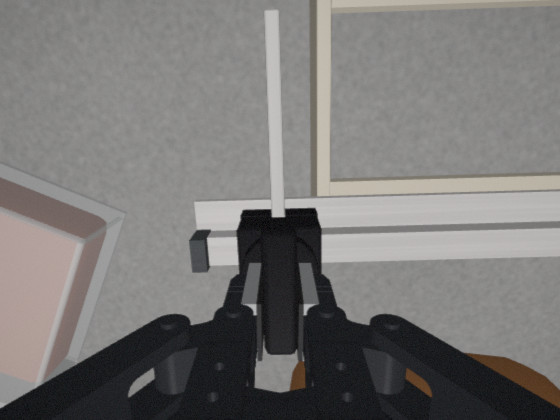

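The stop's plate (275,10–215) is clear of the low wall (322) and the wing is in line with the plate. Next I'll release, lift and go to the board.

```bash
python3 - <<'E'
from h import *
s=pose();p=s['tool_pos'];R=toolR(s)
a=(np.array([p[0],p[1],.30]),R);plan([.44,.36,.24],down(-89),frm=a,far=1,n=40)
E
```

```text
t6.02 pos [ 0.6566 -0.153   0.1342] yaw 97.96 z [-0.004 -0.003 -1.   ] F [-9.  -3.3  3. ] w 0.149
rows 40 turn [0.001 0.002 0.935] shift [-0.157 -0.546  0.039] | total turn [ 0.05  0.07 37.39] shift [13.455 -3.581  1.482]
```

Call:
{"method": "carry_out", "body": {"moves": [[[0, 0, 0, 0, 0, 0, 0.2], [0, 0, 0, 0, 0, 0, 0.2], [0, 0, 0, 0, 0, 0, 0.2], [0, 0, 0, 0, 0, -0.8, 0.2], [0, 0, 0, 0, 0, -0.9, 0.2], [0, 0, 0, 0, 0, -0.9, 0.2], [0, 0, 0, 0, 0, -0.9, 0.2], [0, 0, 0, 0, 0, -0.65, 0.2]]]}}

```text
time: 6.68
tool_pos: [0.6592, -0.1509, 0.3035]
tool_rot: [0.003, 0.656, 0.755, 0.001]
contact_force: [0.2, -0.6, 0.3]
gripper_width: 0.603
```

Call:
{"method": "carry_out", "body": {"moves": [[[0, 0, 0, 0.84, -0.23, 0.1, 0.2], [0, 0, 0, 0.84, -0.23, 0.1, 0.2], [0, 0, 0, 0.84, -0.23, 0.1, 0.2], [0, 0, 0, 0.84, -0.23, 0.1, 0.2], [0, 0, 0, 0.84, -0.23, 0.1, 0.2], [0, 0, 0, 0.84, -0.23, 0.1, 0.2], [0, 0, 0, 0.84, -0.23, 0.1, 0.2], [0, 0, 0, 0.84, -0.23, 0.1, 0.2]]]}}

```text
time: 7.35
tool_pos: [0.5472, 0.1068, 0.267]
tool_rot: [0.001, 0.656, 0.755, 0.001]
contact_force: [0.5, -0.4, -0.2]
gripper_width: 0.602
```

Call:
{"method": "carry_out", "body": {"moves": [[[0, 0, 0, 0.84, -0.23, 0.1, 0.2], [0, 0, 0, 0.84, -0.23, 0.1, 0.2], [0, 0, 0, 0.84, -0.23, 0.1, 0.2], [0, 0, 0, 0.84, -0.23, 0.1, 0.2], [0, 0, 0, 0.84, -0.23, 0.1, 0.2], [0, 0, 0, 0.84, -0.23, 0.1, 0.2], [0, 0, 0, 0.84, -0.23, 0.1, 0.2], [0, 0, 0, 0.84, -0.23, 0.1, 0.2]]]}}

```text
time: 8.02
tool_pos: [0.4367, 0.363, 0.2351]
tool_rot: [0.0, 0.656, 0.755, 0.002]
contact_force: [0.8, 0.6, 1.0]
gripper_width: 0.599
```

Call:
{"method": "carry_out", "body": {"moves": [[[0, 0, 0.98, 0, 0, 0, 0.2], [0, 0, 0.98, 0, 0, 0, 0.2], [0, 0, 0.98, 0, 0, 0, 0.2], [0, 0, 0.98, 0, 0, 0, 0.2], [0, 0, 0.98, 0, 0, 0, 0.2], [0, 0, 0.98, 0, 0, 0, 0.2], [0, 0, 0.98, 0, 0, 0, 0.2], [0, 0, 0.98, 0, 0, 0, 0.2]]]}}

```text
time: 8.68
tool_pos: [0.4376, 0.3615, 0.2351]
tool_rot: [-0.0, 0.872, 0.489, 0.001]
contact_force: [-0.2, 0.5, 0.6]
gripper_width: 0.602
```

Call:
{"method": "carry_out", "body": {"moves": [[[0, 0, 0.98, 0, 0, 0, 0.2], [0, 0, 0.98, 0, 0, 0, 0.2], [0, 0, 0.98, 0, 0, 0, 0.2], [0, 0, 0.98, 0, 0, 0, 0.2], [0, 0, 0.98, 0, 0, 0, 0.2], [0, 0, 0.98, 0, 0, 0, 0.2], [0, 0, 0.98, 0, 0, 0, 0.2], [0, 0, 0.98, 0, 0, 0, 0.2]]]}}

```text
time: 9.35
tool_pos: [0.4376, 0.3615, 0.2351]
tool_rot: [-0.001, 0.986, 0.168, 0.001]
contact_force: [0.0, 0.4, 0.9]
gripper_width: 0.6
```

Call:
{"method": "carry_out", "body": {"moves": [[[0, 0, 0.98, 0, 0, 0, 0.2], [0, 0, 0.98, 0, 0, 0, 0.2], [0, 0, 0.98, 0, 0, 0, 0.2], [0, 0, 0.98, 0, 0, 0, 0.2], [0, 0, 0.98, 0, 0, 0, 0.2], [0, 0, 0.98, 0, 0, 0, 0.2], [0, 0, 0.98, 0, 0, 0, 0.2], [0, 0, 0.98, 0, 0, 0, 0.2]]]}}

```text
time: 10.02
tool_pos: [0.4376, 0.3615, 0.2351]
tool_rot: [-0.001, 0.985, -0.172, 0.001]
contact_force: [-0.1, 0.3, 0.5]
gripper_width: 0.601
```

Call:
{"method": "carry_out", "body": {"moves": [[[0, 0, 0.98, 0, 0, 0, 0.2], [0, 0, 0.98, 0, 0, 0, 0.2], [0, 0, 0.98, 0, 0, 0, 0.2], [0, 0, 0.98, 0, 0, 0, 0.2], [0, 0, 0.98, 0, 0, 0, 0.2], [0, 0, 0.98, 0, 0, 0, 0.2], [0, 0, 0.98, 0, 0, 0, 0.2], [0, 0, 0.98, 0, 0, 0, 0.2]]]}}

```text
time: 10.68
tool_pos: [0.4376, 0.3615, 0.2351]
tool_rot: [-0.001, 0.87, -0.493, 0.001]
contact_force: [-1.0, -0.6, -0.2]
gripper_width: 0.604
```

Call:
{"method": "carry_out", "body": {"moves": [[[0, 0, 0.98, 0, 0, 0, 0.2], [0, 0, 0.98, 0, 0, 0, 0.2], [0, 0, 0.98, 0, 0, 0, 0.2], [0, 0, 0.98, 0, 0, 0, 0.2], [0, 0, 0.98, 0, 0, 0, 0.2], [0, 0, 0.98, 0, 0, 0, 0.2], [0, 0, 0, 0, 0, 0, 0.2], [0, 0, 0, 0, 0, 0, 0.2]]]}}

```text
time: 11.35
tool_pos: [0.4375, 0.3613, 0.2347]
tool_rot: [-0.001, 0.719, -0.695, 0.0]
contact_force: [0.1, 0.1, -0.2]
gripper_width: 0.595
```

```bash
python3 - <<'E'
from fit import *
f=wsnap('w4.png');np.savez('/tmp/w4.npz',**f)
bands(f,[(.005,.014),(.031,.042)],minpx=200)
E
```

```text
t11.35 pos [0.4375 0.3613 0.2347] yaw -88.05 z [ 0.001  0.001 -1.   ] F [ 0.1  0.1 -0.2] w 0.595
0.005 0.014 box [ 536    0   20  173 1186] z 0.0096 c [535.7 124.8] sz [149.7   3.5] a 9.34
0.005 0.014 box [  263    33   140   259 31146] z 0.0088 c [451.1 316.7] sz [250.2 120.5] a 0.55
0.031 0.042 box [ 252   26   14  278 3190] z 0.0367 c [450.4 381.8] sz [249.1  10.1] a 0.53
```

View pics/w4.png

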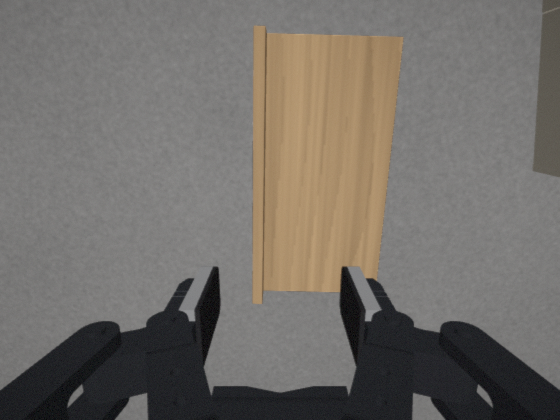

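Upstand at (258,28–300) px: centre (450.4, 381.8) mm, yaw −89.5°. Grasp there.

```bash
python3 - <<'E'
from h import *
a=plan([.4504,.3818,.10],down(-89.47));plan([.4504,.3818,.034],down(-89.47),frm=a)
E
```

```text
rows 4 turn [-0.003  0.002  0.07 ] shift [-0.126 -0.083  0.841] | total turn [-0.01  0.01  0.28] shift [-0.501 -0.335  3.363]
rows 2 turn [0. 0. 0.] shift [0.    0.    0.825] | total turn [0. 0. 0.] shift [0.   0.   1.65]
```

Call:
{"method": "carry_out", "body": {"moves": [[[0, 0, 0.07, -0.13, -0.08, 0.84, 0.2], [0, 0, 0.07, -0.13, -0.08, 0.84, 0.2], [0, 0, 0.07, -0.12, -0.08, 0.84, 0.2], [0, 0, 0.07, -0.12, -0.08, 0.84, 0.2], [0, 0, 0, 0, 0, 0, 0.2], [0, 0, 0, 0, 0, 0, 0.2]]]}}

```text
time: 11.9
tool_pos: [0.4484, 0.3804, 0.0973]
tool_rot: [0.002, 0.71, -0.704, -0.001]
contact_force: [-0.5, -0.5, 0.9]
gripper_width: 0.598
```

```bash
python3 - <<'E'
from h import *
pose();plan([.4504,.3818,.034],down(-89.47))
E
```

```text
t11.90 pos [0.4484 0.3804 0.0973] yaw -89.52 z [-0.004 -0.003 -1.   ] F [-0.5 -0.5  0.9] w 0.598
rows 2 turn [ 0.024 -0.015 -0.005] shift [-0.019 -0.028  0.791] | total turn [ 0.05 -0.03 -0.01] shift [-0.039 -0.057  1.581]
```

Call:
{"method": "carry_out", "body": {"moves": [[[0.02, -0.01, 0, -0.02, -0.03, 0.6, 0.2], [0.02, -0.01, 0, -0.02, -0.03, 0.6, 0.2], [0.01, -0.01, 0, 0, 0, 0.38, 0.2], [0, 0, 0, 0, 0, 0, 0.2], [0, 0, 0, 0, 0, 0, -1], [0, 0, 0, 0, 0, 0, -1], [0, 0, 0, 0, 0, 0, -1], [0, 0, 0, 0, 0, 0, -1]]]}}

```text
time: 12.57
tool_pos: [0.454, 0.3836, 0.0391]
tool_rot: [-0.005, 0.71, -0.705, 0.001]
contact_force: [-0.2, -1.8, 8.8]
gripper_width: 0.102
```

Call:
{"method": "carry_out", "body": {"moves": [[[0, 0, 0, 0, 0, 0, -1], [0, 0, 0, 0, 0, 0, -1], [0, 0, 0, 0, 0, 0, -1]]]}}

```text
time: 12.82
tool_pos: [0.454, 0.3836, 0.0391]
tool_rot: [-0.004, 0.71, -0.705, 0.001]
contact_force: [-0.8, -1.3, 6.5]
gripper_width: 0.097
```

```bash
python3 - <<'E'
from h import *
pose()
E
```

```text
t12.82 pos [0.454  0.3836 0.0391] yaw -89.58 z [ 0.008  0.004 -1.   ] F [-0.8 -1.3  6.5] w 0.097
```

Call:
{"method": "carry_out", "body": {"moves": [[[0, 0, 0, 0, 0, -0.3, -1], [0, 0, 0, 0, 0, -0.6, -1], [0, 0, 0, 0, 0, -0.9, -1], [0, 0, 0, 0, 0, -0.9, -1], [0, 0, 0, 0, 0, -0.9, -1], [0, 0, 0, 0, 0, -0.6, -1], [0, 0, 0, 0, 0, 0, -1], [0, 0, 0, 0, 0, 0, -1]]]}}

```text
time: 13.48
tool_pos: [0.4521, 0.3829, 0.2063]
tool_rot: [-0.005, 0.71, -0.705, 0.001]
contact_force: [-0.6, -0.4, -3.8]
gripper_width: 0.099
```

```bash
cat > brd.py <<'E'
from h import *
def board(fn):
    """board pose in tool frame from wrist depth: plane of top, upstand strip, ends"""
    s=pose();f=snap('wrist',fn);P=pts(f,f['hand_eye']);np.savez('/tmp/brd.npz',P=P,im=f['frame'])
    hsv=cv2.cvtColor(f['frame'],cv2.COLOR_RGB2HSV)
    m=cv2.inRange(hsv,(10,80,60),(25,255,255));n,l,st,c=cv2.connectedComponentsWithStats(m)
    ok=(l>0)&(f['z_map']>0)&(P[...,2]<.06)&(P[...,2]>-.05)
    top=ok&(P[...,0]>.015)&(P[...,0]<.11)
    Q=P[top];A=np.c_[Q[:,:2],np.ones(len(Q))];
    for _ in range(3):
        k=np.linalg.lstsq(A,Q[:,2],rcond=None)[0];r=Q[:,2]-A@k;g=abs(r)<.003;Q=Q[g];A=A[g]
    print('plane z=%.4f x + %.4f y + %.4f'%tuple(k),len(Q),'rms %.4f'%r[g].std())
    bx=cv2.minAreaRect(Q[:,:2].astype(np.float32)*1000);print('top rect',np.round(bx[0],1),np.round(bx[1],1),round(bx[2],2),'xmax %.1f ymin %.1f'%(np.percentile(Q[:,0],99.7)*1e3,np.percentile(Q[:,1],.3)*1e3))
    h=P[...,2]-(k[0]*P[...,0]+k[1]*P[...,1]+k[2])
    u=ok&(abs(h+.028)<.005)&(abs(P[...,0])<.02)
    U=P[u];b=cv2.minAreaRect(U[:,:2].astype(np.float32)*1000);print('upstand',len(U),np.round(b[0],1),np.round(b[1],1),round(b[2],2),'ymin %.1f'%(np.percentile(U[:,1],.3)*1e3),'z %.4f'%np.median(U[:,2]))
E
python3 -c "
from brd import *
board('w5.png')"
```

```text
t13.48 pos [0.4521 0.3829 0.2063] yaw -89.60 z [ 0.008  0.005 -1.   ] F [-0.6 -0.4 -3.8] w 0.099
plane z=0.0012 x + -0.0080 y + 0.0303 73630 rms 0.0006
top rect [ 62.5 -22.4] [181.6  95. ] 90.0 xmax 109.7 ymin -112.7
upstand 10466 [  6.2 -32.6] [146.6  22.7] 89.93 ymin -105.4 z 0.0027
```

View pics/w5.png

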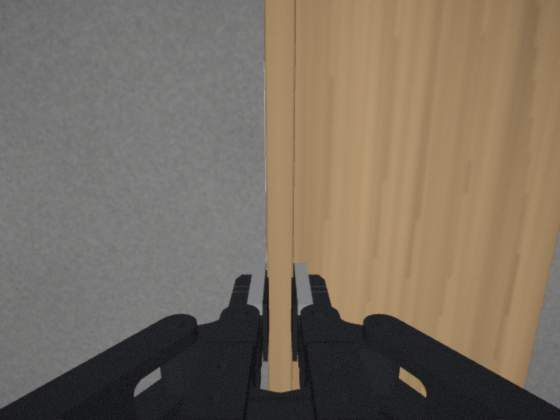

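```bash
cat > ins.py <<'E'
from h import *
SO=np.array([.5584,-.0107,0]);SY=9.73
RS=Ro.from_euler('z',SY,degrees=True)
TB=np.array([-.0600,.0036,.0391])
# tool in board: measured at grasp
def RTB():
    q=[-0.0045,0.71,-0.705,0.001];R=Ro.from_quat([q[1],q[2],q[3],q[0]])
    return Ro.from_euler('z',-89.47,degrees=True).inv()*R
def target(al,xr,zr,y=0.0):
    """al tilt rad, rear bottom edge at stand x,z (m)"""
    Rb=Ro.from_euler('y',al);p=np.array([xr,y,zr])+Rb.apply(TB-np.array([.065,0,0]))
    return SO+RS.apply(p), RS*Rb*RTB()
E
python3 - <<'E'
from ins import *
pose();t=target(0,.035,.19);print(t[0]);a=plan(*t);b=target(.2,.035,.12);plan(*b,frm=a)
E
```

```text
t13.53 pos [0.4509 0.3821 0.2035] yaw -89.60 z [ 0.004  0.003 -1.   ] F [-0.9 -0.1 -4. ] w 0.099
[ 0.46908622 -0.02236228  0.2291    ]
rows 21 turn [-0.002 -0.006 -0.945] shift [ 0.387  0.388 -0.034] | total turn [ -0.04  -0.13 -19.84] shift [10.113 -0.386 -0.664]
rows 3 turn [-0.002 -0.764  0.006] shift [0.113 0.003 0.376] | total turn [-0.   -2.29  0.02] shift [0.262 0.008 1.147]
```

Call:
{"method": "carry_out", "body": {"moves": [[[0, 0, -0.94, 0.39, 0.39, -0.1, -1], [0, 0, -0.94, 0.39, 0.39, -0.1, -1], [0, 0, -0.94, 0.39, 0.39, -0.1, -1], [0, 0, -0.94, 0.39, 0.39, -0.1, -1], [0, 0, -0.94, 0.39, 0.39, -0.1, -1], [0, 0, -0.94, 0.39, 0.39, 0, -1], [0, 0, -0.94, 0.39, 0.39, 0, -1]]]}}

```text
time: 14.12
tool_pos: [0.3718, 0.2497, 0.22]
tool_rot: [0.0, 0.881, -0.473, -0.001]
contact_force: [-0.1, -0.8, -2.2]
gripper_width: 0.1
```

Call:
{"method": "carry_out", "body": {"moves": [[[0, 0, -0.94, 0.39, 0.39, 0, -1], [0, 0, -0.94, 0.39, 0.39, 0, -1], [0, 0, -0.94, 0.39, 0.39, 0, -1], [0, 0, -0.94, 0.39, 0.39, 0, -1], [0, 0, -0.94, 0.39, 0.39, 0, -1], [0, 0, -0.94, 0.39, 0.39, 0, -1], [0, 0, -0.94, 0.39, 0.39, 0, -1]]]}}

```text
time: 14.7
tool_pos: [0.3785, 0.0977, 0.2194]
tool_rot: [-0.001, 0.979, -0.204, -0.001]
contact_force: [-0.0, -0.9, -2.1]
gripper_width: 0.102
```

Call:
{"method": "carry_out", "body": {"moves": [[[0, 0, -0.94, 0.39, 0.39, 0, -1], [0, 0, -0.94, 0.39, 0.39, 0, -1], [0, 0, -0.94, 0.39, 0.39, 0, -1], [0, 0, -0.94, 0.39, 0.39, 0, -1], [0, 0, -0.94, 0.39, 0.39, 0, -1], [0, 0, -0.94, 0.39, 0.39, 0, -1], [0, 0, -0.94, 0.39, 0.39, 0, -1], [0, 0, 0, 0, 0, 0, -1]]]}}

```text
time: 15.37
tool_pos: [0.4685, -0.0275, 0.2196]
tool_rot: [-0.001, 0.997, 0.079, -0.0]
contact_force: [-0.3, -0.9, -2.1]
gripper_width: 0.098
```

Call:
{"method": "carry_out", "body": {"moves": [[[0, 0, 0, 0, 0, 0, -1], [0, 0, 0, 0, 0, 0, -1]]]}}

```text
time: 15.53
tool_pos: [0.4669, -0.0251, 0.2204]
tool_rot: [-0.002, 0.997, 0.079, -0.0]
contact_force: [-0.6, -0.0, -3.3]
gripper_width: 0.103
```

```bash
python3 - <<'E'
from ins import *
pose();a=plan(*target(0,.035,.19))
f=snap('top','t6.png');np.savez('/tmp/t6.npz',**f);cv2.imwrite('pics/c6.png',cv2.cvtColor(cv2.resize(f['frame'][150:300,150:390],None,fx=3.2,fy=3.2,interpolation=cv2.INTER_CUBIC),cv2.COLOR_RGB2BGR))
f=snap('scene','s6.png');np.savez('/tmp/s6.npz',**f)
from fit import bands
f=dict(np.load('/tmp/t6.npz'));bands(f,[(.192,.206),(.22,.234)],roi=(150,150,390,320),minpx=15)
E
```

```text
t15.53 pos [ 0.4669 -0.0251  0.2204] yaw 9.04 z [-0.001  0.004 -1.   ] F [-0.6 -0.  -3.3] w 0.103
rows 1 turn [ 0.043 -0.055 -0.112] shift [ 0.064 -0.061 -0.217] | total turn [ 0.04 -0.06 -0.11] shift [ 0.064 -0.061 -0.217]
0.192 0.206 box [280 204  16  11  57] z 0.1934 c [ 592.  -109.7] sz [27.3 46.1] a 8.46
0.192 0.206 box [264 207  10  23  43] z 0.1935 c [564.5 -52.6] sz [24.8 64.6] a 83.43
0.192 0.206 box [272 212  26  27 143] z 0.1934 c [ 548.9 -103.4] sz [84.1 57.4] a 33.04
0.192 0.206 box [260 217   8  14  28] z 0.1942 c [548.7 -40.4] sz [40.3 13.9] a 23.00
0.192 0.206 box [230 218   5  12  25] z 0.1936 c [548.2  53.7] sz [12.3 32.4] a 89.61
0.192 0.206 box [238 225  10   7  18] z 0.1938 c [534.2  22. ] sz [15.7 26.9] a 6.27
0.192 0.206 box [267 227  18  18  67] z 0.1937 c [515.  -80.8] sz [51.1 39.8] a 61.51
0.192 0.206 box [216 229  11  10  24] z 0.1938 c [516.7  88.9] sz [31.9 22.7] a 73.04
0.192 0.206 box [295 232   6   8  17] z 0.1930 c [ 511.8 -138. ] sz [18.5 12.7] a 14.49
0.192 0.206 box [292 237   8   6  17] z 0.1933 c [ 500.1 -133.1] sz [20.7 14.7] a 89.78
```

View pics/c6.png

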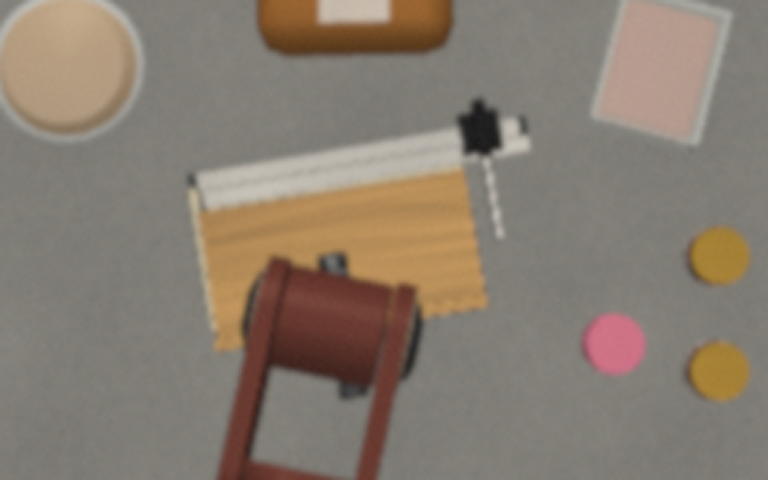

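View pics/s6.png

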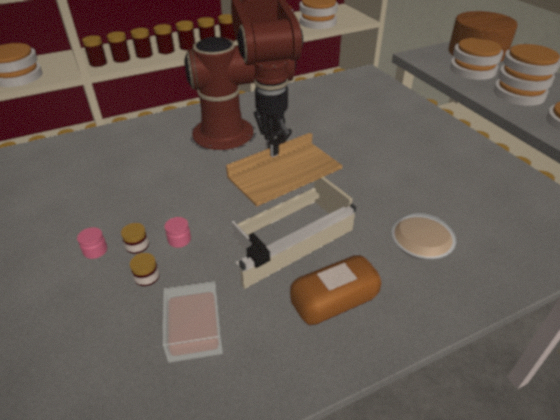

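```bash
cat > topb.py <<'E'
from ins import *
def topboard(f,z,tool=None):
    im=cv2.resize(f['frame'],None,fx=4,fy=4,interpolation=cv2.INTER_CUBIC)
    hsv=cv2.cvtColor(im,cv2.COLOR_RGB2HSV);m=cv2.inRange(hsv,(10,100,70),(24,255,255))
    k=np.zeros_like(m);k[700:1100,700:1280]=255;m&=k
    ys,xs=np.nonzero(m)
    W=np.array([0,0.]);K=f['K'];T=f['world_from_camera']
    u=(xs+.5)/4-.5;v=(ys+.5)/4-.5
    d=np.stack([(u-K[0,2])/K[0,0],(v-K[1,2])/K[1,1],np.ones(len(u))],-1)@T[:3,:3].T
    X=(T[:3,3]+d*((z-T[2,3])/d[:,2])[:,None])
    S=RS.inv().apply(X-SO)*1e3
    return S
if __name__=='__main__':
    f=dict(np.load('/tmp/t6.npz'));S=topboard(f,.1925)
    # left/right edges per x-bin, in stand frame
    for x in range(-30,40,8):
        g=S[(S[:,0]>x)&(S[:,0]<x+8)];print(x+4,np.percentile(g[:,1],[.5,99.5]).round(1))
    for y in range(-110,120,20):
        g=S[abs(S[:,1]-y)<5];print('y',y,np.percentile(g[:,0],[99.5]).round(1))
    q=RS.inv().apply(np.array([.4669,-.0251,.2204])-SO)*1e3;print('tcp in stand',q.round(1))
E
python3 topb.py
```

```text
-26 [-125.3  119.8]
-18 [-124.8  119.4]
-10 [-124.9  119.4]
-2 [-124.7  119.4]
6 [-124.9  119.2]
14 [-125.   119.3]
22 [-124.9  119.2]
30 [-123.7  119.1]Traceback (most recent call last):
  File "topb.py", line 17, in <module>
    g=S[(S[:,0]>x)&(S[:,0]<x+8)];print(x+4,np.percentile(g[:,1],[.5,99.5]).round(1))
                                           ~~~~~~~~~~~~~^^^^^^^^^^^^^^^^^^
    return _quantile_unchecked(
        a, q, axis, out, overwrite_input, method, keepdims, weights)
    return _ureduce(a,
                    func=_quantile_ureduce_func,
    ...<5 lines>...
                    overwrite_input=overwrite_input,
                    method=method)
    r = func(a, **kwargs)
    result = _quantile(arr,
                       quantiles=q,
    ...<2 lines>...
                       out=out,
                       weights=wgt)
    slices_having_nans = np.isnan(arr[-1, ...])
                                  ~~~^^^^^^^^^
IndexError: index -1 is out of bounds for axis 0 with size 0
```

```bash
python3 - <<'E'
from ins import *
f=dict(np.load('/tmp/top0.npz'))
K=f['K'];T=f['world_from_camera']
im=cv2.GaussianBlur(f['frame'],(0,0),.6).astype(np.float32)
def px(P):
    c=(np.asarray(P)-T[:3,3])@T[:3,:3];return c[...,:2]/c[...,2:]*[K[0,0],K[1,1]]+[K[0,2],K[1,2]]
def prof(z,xs,ys):
    # mean profile along stand y at height z
    out=[]
    for y in ys:
        P=SO+RS.apply(np.stack([xs,np.full_like(xs,y),np.full_like(xs,z)],-1))
        u=px(P).astype(np.float32);v=cv2.remap(im,u[:,0][None],u[:,1][None],cv2.INTER_LINEAR)[0]
        out.append((v[:,0]-v[:,2]).mean())
    return np.array(out)
ys=np.arange(.110,.156,.001)
p=prof(.1,np.linspace(-.06,.03,40),ys);print('cheek top 127..137');print(p.round(0).tolist())
b=np.percentile(p,20);w=np.clip(p-b-4,0,None);print('centroid',(w*ys).sum()/w.sum())
ys=np.arange(-.155,-.115,.001);p=prof(.048,np.linspace(-.06,.03,40),ys);print(p.round(0).tolist())
b=np.percentile(p,20);w=np.clip(p-b-4,0,None);print('low wall centroid',(w*ys).sum()/w.sum())
# board from t6
f=dict(np.load('/tmp/t6.npz'));im=cv2.GaussianBlur(f['frame'],(0,0),.6).astype(np.float32)
for ys in(np.arange(-.145,-.115,.001),np.arange(.105,.135,.001)):
    p=prof(.1925,np.linspace(-.015,.02,30),ys);h=(p.max()+p.min())/2;i=np.nonzero(np.diff(np.sign(p-h)))[0];print('board end',ys[i]+.001*(h-p[i])/(p[i+1]-p[i]),p.round(0).tolist())
E
```

```text
cheek top 127..137
[11.0, 11.0, 11.0, 12.0, 12.0, 12.0, 13.0, 13.0, 14.0, 15.0, 16.0, 17.0, 18.0, 19.0, 20.0, 22.0, 23.0, 25.0, 26.0, 28.0, 30.0, 32.0, 33.0, 34.0, 34.0, 33.0, 31.0, 29.0, 27.0, 24.0, 20.0, 17.0, 15.0, 12.0, 11.0, 10.0, 9.0, 9.0, 9.0, 9.0, 9.0, 9.0, 9.0, 9.0, 9.0, 9.0]
centroid 0.13165197759704955
[9.0, 9.0, 9.0, 9.0, 9.0, 9.0, 9.0, 9.0, 9.0, 9.0, 9.0, 9.0, 9.0, 9.0, 9.0, 9.0, 10.0, 11.0, 12.0, 14.0, 16.0, 19.0, 22.0, 25.0, 27.0, 29.0, 30.0, 31.0, 30.0, 29.0, 27.0, 25.0, 23.0, 20.0, 18.0, 16.0, 14.0, 13.0, 13.0, 12.0]
low wall centroid -0.12768326801584776
board end [-0.1271598] [10.0, 10.0, 10.0, 10.0, 9.0, 9.0, 9.0, 9.0, 9.0, 9.0, 10.0, 11.0, 12.0, 15.0, 20.0, 26.0, 34.0, 43.0, 53.0, 62.0, 71.0, 78.0, 84.0, 88.0, 90.0, 92.0, 93.0, 93.0, 93.0, 93.0]
board end [0.12337497] [89.0, 89.0, 89.0, 89.0, 89.0, 89.0, 89.0, 89.0, 89.0, 89.0, 88.0, 87.0, 84.0, 81.0, 77.0, 71.0, 65.0, 59.0, 52.0, 45.0, 39.0, 34.0, 29.0, 24.0, 20.0, 17.0, 14.0, 12.0, 10.0, 10.0, 9.0]
```

```bash
sed -i 's/TB=np.array.*/TB=np.array([-.0600,.0044,.0391])/' ins.py; python3 - <<'E'
from ins import *
pose();a=plan(*target(.2,.035,.105))
E
```

```text
t15.63 pos [ 0.4673 -0.0249  0.2216] yaw 9.11 z [ 0.002  0.003 -1.   ] F [-0.6 -0.4 -2.7] w 0.097
rows 3 turn [ 0.013 -0.791 -0.029] shift [ 0.133 -0.024  0.438] | total turn [ 0.04 -2.37 -0.09] shift [ 0.307 -0.074  1.337]
```

Call:
{"method": "carry_out", "body": {"moves": [[[0.01, -0.6, -0.02, 0.1, -0.02, 0.33, -1], [0.01, -0.6, -0.02, 0.1, -0.02, 0.33, -1], [0.01, -0.6, -0.02, 0.1, -0.02, 0.33, -1], [0.01, -0.58, -0.03, 0.1, -0.02, 0.33, -1], [0, 0, 0, 0, 0, 0, -1], [0, 0, 0, 0, 0, 0, -1], [0, 0, 0, 0, 0, 0, -1]]]}}

```text
time: 16.22
tool_pos: [0.4798, -0.02, 0.1699]
tool_rot: [0.005, 0.991, 0.083, -0.1]
contact_force: [0.1, 0.7, -2.6]
gripper_width: 0.102
```

```bash
cat > chk.py <<'E'
from ins import *
import sys
def px(f,P):
    K=f['K'];T=f['world_from_camera'];c=(np.asarray(P)-T[:3,3])@T[:3,:3];return c[...,:2]/c[...,2:]*[K[0,0],K[1,1]]+[K[0,2],K[1,2]]
def prof(f,Ps): # Ps list of (n,3) stand-frame point arrays
    im=cv2.GaussianBlur(f['frame'],(0,0),.6).astype(np.float32);out=[]
    for P in Ps:
        u=px(f,SO+RS.apply(P)).astype(np.float32);v=cv2.remap(im,u[:,0][None],u[:,1][None],cv2.INTER_LINEAR)[0];out.append((v[:,0]-v[:,2]).mean())
    return np.array(out)
def ends(f,al,xr,zr,d=(.015,.045)):
    """board ends y from top view; points on top face d behind.. ahead of the rear edge"""
    for r in (np.arange(-.145,-.110,.001),np.arange(.110,.145,.001)):
        dd=np.linspace(*d,25)
        Ps=[np.stack([xr+.01*np.sin(al)-dd*np.cos(al),np.full(25,y),zr+.01*np.cos(al)+dd*np.sin(al)],-1) for y in r]
        p=prof(f,Ps);h=(p.max()+p.min())/2;i=np.nonzero(np.diff(np.sign(p-h)))[0];print('end',(r[i]+.001*(h-p[i])/(p[i+1]-p[i])).round(4),p.min().round(),p.max().round())
def where():
    """board pose in stand frame from tool"""
    s=pose();R=RS.inv()*toolR(s)*RTB().inv();p=RS.inv().apply(s['tool_pos']-SO)
    o=p-R.apply(TB);rb=o+R.apply([.065,0,0]);al=np.arctan2(-R.as_matrix()[2,0],R.as_matrix()[0,0])
    print('board: origin',o.round(4),'rear bottom',rb.round(4),'tilt %.3f'%al,'roll %.3f'%R.as_matrix()[2,1],'yaw %.2f'%np.degrees(np.arctan2(R.as_matrix()[1,0],R.as_matrix()[0,0])));return al,rb
E
python3 - <<'E'
from chk import *
al,rb=where();f=snap('top','t7.png');ends(f,al,rb[0],rb[2])
cv2.imwrite('pics/c7.png',cv2.cvtColor(cv2.resize(f['frame'][150:300,150:390],None,fx=3.2,fy=3.2,interpolation=cv2.INTER_CUBIC),cv2.COLOR_RGB2BGR))
plan(*target(.2,.035,.047))
E
```

```text
t16.22 pos [ 0.4798 -0.02    0.1699] yaw 9.62 z [-0.198 -0.027 -0.98 ] F [ 0.1  0.7 -2.6] w 0.102
board: origin [-0.0279 -0.0003  0.1198] rear bottom [ 0.0359 -0.0003  0.1071] tilt 0.197 roll -0.001 yaw 0.01
end [-0.1245] 9.0 100.0
end [0.1275] 9.0 96.0
rows 2 turn [ 0.01  -0.025 -0.   ] shift [ 0.141 -0.002  0.74 ] | total turn [ 0.02 -0.05 -0.  ] shift [ 0.279 -0.005  1.481]
```

View pics/c7.png

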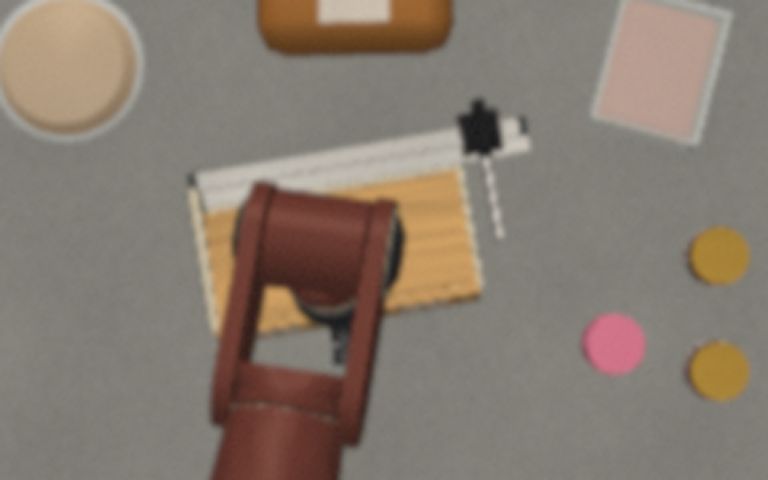

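Call:
{"method": "carry_out", "body": {"moves": [[[0, 0, 0, 0.07, 0, 0.37, -1], [0, 0, 0, 0.07, 0, 0.37, -1], [0, 0, 0, 0.07, 0, 0.37, -1], [0, 0, 0, 0.07, 0, 0.37, -1], [0, 0, 0, 0, 0, 0, -1], [0, 0, 0, 0, 0, 0, -1]]]}}

```text
time: 16.77
tool_pos: [0.4785, -0.0202, 0.1096]
tool_rot: [0.005, 0.991, 0.083, -0.101]
contact_force: [0.1, 0.8, -1.6]
gripper_width: 0.098
```

```bash
python3 - <<'E'
from chk import *
al,rb=where();f=snap('scene','s8.png')
cv2.imwrite('pics/c8.png',cv2.cvtColor(cv2.resize(f['frame'][120:290,210:390],None,fx=3.4,fy=3.4,interpolation=cv2.INTER_CUBIC),cv2.COLOR_RGB2BGR))
f=snap('top','t8.png');ends(f,al,rb[0],rb[2])
plan(*target(.2,.057,.0455))
E
```

```text
t16.77 pos [ 0.4785 -0.0202  0.1096] yaw 9.58 z [-0.199 -0.027 -0.98 ] F [ 0.1  0.8 -1.6] w 0.098
board: origin [-0.0292 -0.0003  0.0594] rear bottom [ 0.0345 -0.0003  0.0467] tilt 0.198 roll -0.001 yaw -0.03
end [-0.1248] 9.0 100.0
end [0.1263] 23.0 95.0
rows 1 turn [ 0.022 -0.057 -0.005] shift [ 0.536 -0.017 -0.054] | total turn [ 0.02 -0.06 -0.01] shift [ 0.536 -0.017 -0.054]
```

View pics/c8.png

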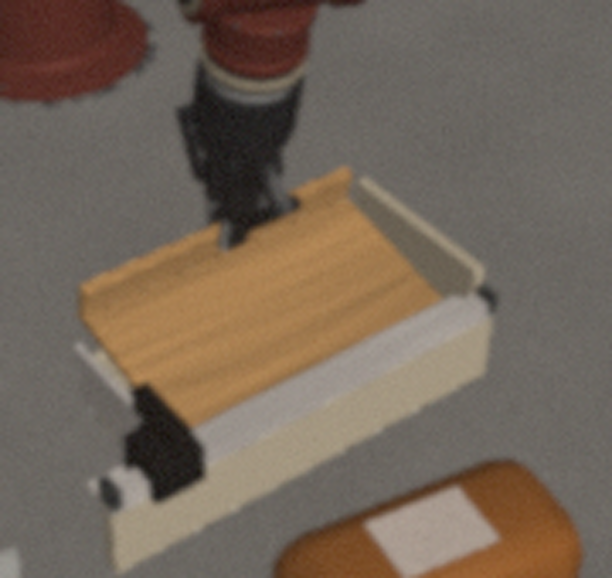

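The rear edge sits in front of the lip and is free at both ends. I'll slide it under.

Call:
{"method": "carry_out", "body": {"moves": [[[0.01, -0.03, 0, 0.2, -0.01, -0.02, -1], [0.01, -0.03, 0, 0.2, -0.01, -0.02, -1], [0, 0, 0, 0.15, 0, -0.02, -1], [0, 0, 0, 0, 0, 0, -1], [0, 0, 0, 0, 0, 0, -1], [0, 0, 0, 0, 0, 0, -1]]]}}

```text
time: 17.37
tool_pos: [0.5004, -0.0156, 0.1068]
tool_rot: [0.005, 0.991, 0.083, -0.104]
contact_force: [0.0, 0.4, -2.8]
gripper_width: 0.1
```

```bash
python3 - <<'E'
from chk import *
al,rb=where()
f=snap('scene','s9.png')
cv2.imwrite('pics/c9.png',cv2.cvtColor(cv2.resize(f['frame'][120:290,210:390],None,fx=3.4,fy=3.4,interpolation=cv2.INTER_CUBIC),cv2.COLOR_RGB2BGR))
f=snap('top','t9.png');ends(f,al,rb[0],rb[2],d=(.03,.055))
a=plan(*target(.2,.061,.043));b=plan(*target(.1,.0635,.041),frm=a);plan(*target(0,.065,.041),frm=b)
E
```

```text
t17.37 pos [ 0.5004 -0.0156  0.1068] yaw 9.61 z [-0.206 -0.026 -0.978] F [ 0.   0.4 -2.8] w 0.100
board: origin [-0.0071  0.0006  0.0563] rear bottom [0.0565 0.0006 0.0432] tilt 0.204 roll 0.001 yaw 0.00
end [-0.1234] 9.0 102.0
end [0.1274] 23.0 98.0
rows 1 turn [-0.011  0.044 -0.001] shift [ 0.113  0.014 -0.01 ] | total turn [-0.01  0.04 -0.  ] shift [ 0.113  0.014 -0.01 ]
rows 2 turn [ 0.001  0.573 -0.004] shift [-0.009  0.001  0.177] | total turn [ 0.    1.15 -0.01] shift [-0.009  0.003  0.353]
rows 2 turn [ 0.001  0.573 -0.004] shift [-0.025  0.001  0.156] | total turn [ 0.    1.15 -0.01] shift [-0.043  0.003  0.313]
```

View pics/c9.png

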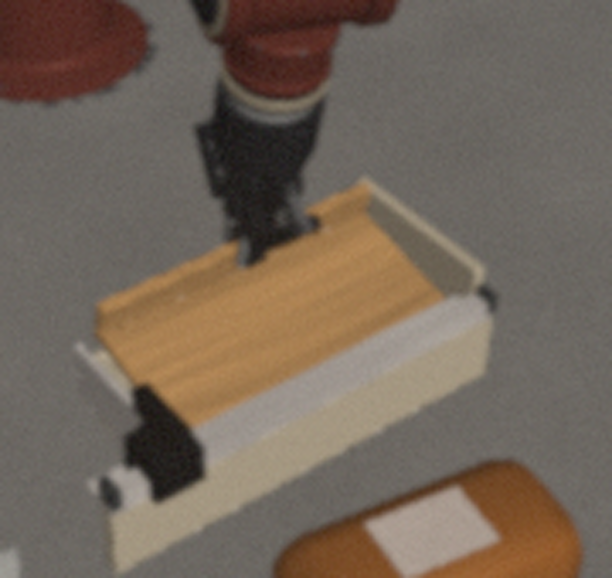

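Call:
{"method": "carry_out", "body": {"moves": [[[0, 0, 0, 0.08, 0.01, 0, -1], [0, 0, 0, 0.08, 0, 0, -1], [0, 0, 0, 0, 0, 0, -1], [0, 0, 0, 0, 0, 0, -1], [0, 0, 0, 0, 0, 0, -1]]]}}

```text
time: 17.88
tool_pos: [0.5066, -0.015, 0.1055]
tool_rot: [0.005, 0.991, 0.083, -0.104]
contact_force: [-0.1, 0.1, -2.3]
gripper_width: 0.098
```

```bash
python3 - <<'E'
from chk import *
al,rb=where()
plan(*target(.08,.064,.041));plan(*target(0,.065,.041))
E
```

```text
t17.88 pos [ 0.5066 -0.015   0.1055] yaw 9.60 z [-0.205 -0.026 -0.978] F [-0.1  0.1 -2.3] w 0.098
board: origin [-0.0009  0.0001  0.0551] rear bottom [0.0628 0.0001 0.042 ] tilt 0.203 roll 0.001 yaw -0.00
rows 2 turn [-0.003  0.707 -0.006] shift [-0.036  0.003  0.204] | total turn [-0.01  1.41 -0.01] shift [-0.06   0.006  0.41 ]
rows 3 turn [-0.002  0.777 -0.007] shift [-0.038  0.003  0.22 ] | total turn [-0.    2.33 -0.02] shift [-0.07   0.008  0.665]
```

Call:
{"method": "carry_out", "body": {"moves": [[[0, 0.35, 0, -0.015, 0, 0.1, -1], [0, 0.35, 0, -0.015, 0, 0.1, -1], [0, 0.35, 0, -0.015, 0, 0.1, -1], [0, 0.36, 0, -0.015, 0, 0.11, -1], [0, 0, 0, 0, 0, 0, -1], [0, 0, 0, 0, 0, 0, -1]]]}}

```text
time: 18.38
tool_pos: [0.5013, -0.0158, 0.0899]
tool_rot: [-0.0, 0.996, 0.083, -0.043]
contact_force: [0.2, 0.7, -2.6]
gripper_width: 0.099
```

```bash
python3 - <<'E'
from chk import *
al,rb=where();f=snap('top','t10.png');ends(f,al,rb[0],rb[2],d=(.03,.055))
plan(*target(0,.065,.041))
E
```

```text
t18.38 pos [ 0.5013 -0.0158  0.0899] yaw 9.53 z [-0.086 -0.006 -0.996] F [ 0.2  0.7 -2.6] w 0.099
board: origin [-0.0005  0.0002  0.0461] rear bottom [0.0643 0.0001 0.0408] tilt 0.081 roll 0.000 yaw -0.08
end [-0.124] 9.0 97.0
end [0.1267] 26.0 93.0
rows 1 turn [-0.001  0.925 -0.021] shift [-0.06   0.007  0.255] | total turn [-0.    0.93 -0.02] shift [-0.06   0.007  0.255]
```

Call:
{"method": "carry_out", "body": {"moves": [[[0, 0.24, 0, -0.02, 0, 0.07, -1], [0, 0.24, 0, -0.02, 0, 0.07, -1], [0, 0.23, -0.01, -0.02, 0, 0.07, -1], [0, 0.23, -0.01, -0.01, 0, 0.07, -1], [0, 0, 0, 0, 0, 0, -1], [0, 0, 0, 0, 0, 0, -1]]]}}

```text
time: 18.93
tool_pos: [0.4983, -0.0163, 0.0791]
tool_rot: [-0.004, 0.996, 0.084, -0.001]
contact_force: [-0.8, 0.2, -0.7]
gripper_width: 0.101
```

```bash
python3 - <<'E'
from chk import *
al,rb=where()
f=snap('scene','s11.png')
cv2.imwrite('pics/c11.png',cv2.cvtColor(cv2.resize(f['frame'][120:290,210:390],None,fx=3.4,fy=3.4,interpolation=cv2.INTER_CUBIC),cv2.COLOR_RGB2BGR))
E
```

```text
t18.93 pos [ 0.4983 -0.0163  0.0791] yaw 9.59 z [-0.003  0.007 -1.   ] F [-0.8  0.2 -0.7] w 0.101
board: origin [-0.      0.0002  0.0401] rear bottom [0.065  0.0002 0.0403] tilt -0.003 roll -0.000 yaw -0.01
```

View pics/c11.png

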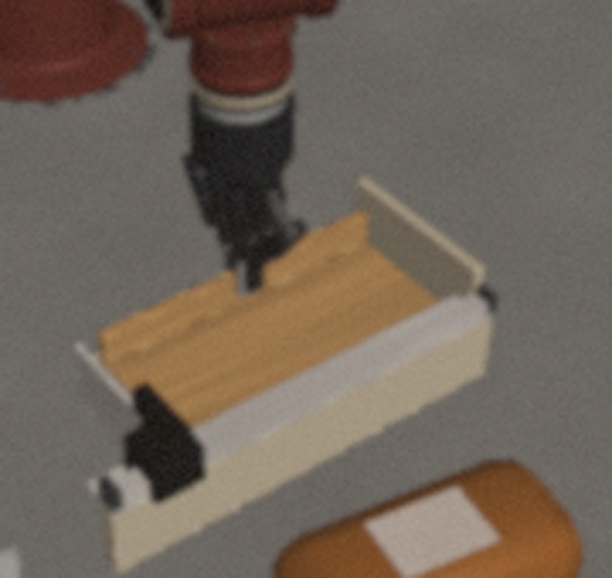

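Call:
{"method": "carry_out", "body": {"moves": [[[0, 0, 0, 0, 0, 0, 0.2], [0, 0, 0, 0, 0, 0, 0.2], [0, 0, 0, 0, 0, 0, 0.2], [0, 0, 0, 0, 0, -0.3, 0.2], [0, 0, 0, 0, 0, -0.9, 0.2], [0, 0, 0, 0, 0, -0.95, 0.2], [0, 0, 0, 0, 0, -0.95, 0.2], [0, 0, 0, 0, 0, -0.95, 0.2]]]}}

```text
time: 19.65
tool_pos: [0.4988, -0.0173, 0.2435]
tool_rot: [-0.004, 0.996, 0.084, -0.001]
contact_force: [1.2, 0.6, -0.2]
gripper_width: 0.596
```

Call:
{"method": "carry_out", "body": {"moves": [[[0, 0, 0, 0.3, -0.4, -0.8, 1], [0, 0, 0, 0.3, -0.4, -0.8, 1], [0, 0, 0, 0.3, -0.4, -0.8, 1], [0, 0, 0, 0, 0, 0, 1], [0, 0, 0, 0, 0, 0, 1]]]}}

```text
time: 20.07
tool_pos: [0.5282, 0.0359, 0.3411]
tool_rot: [-0.003, 0.996, 0.085, 0.001]
contact_force: [-0.6, -0.8, -0.3]
gripper_width: 1.003
```

```bash
python3 - <<'E'
from fit import *
f=wsnap('w12.png');np.savez('/tmp/w12.npz',**f)
bands(f,[(.044,.0535),(.06,.0695),(.0705,.0815),(.094,.104)],minpx=300)
E
```

```text
t20.07 pos [0.5282 0.0359 0.3411] yaw 9.70 z [ 0.002  0.007 -1.   ] F [-0.6 -0.8 -0.3] w 1.003
0.044 0.0535 box [ 451    0  109   56 4813] z 0.0474 c [735.5 230. ] sz [116.   52.1] a 9.57
0.044 0.0535 box [ 230  108   14  210 1370] z 0.0467 c [489.  -26.7] sz [  8.2 261.8] a 9.69
0.044 0.0535 box [  248   110    96   208 18247] z 0.0488 c [557.5 -16.3] sz [105.2 260.3] a 9.67
0.044 0.0535 box [429 180  64 114 526] z 0.0489 c [ 7.469e+02 -5.000e-01] sz [154.9  28. ] a 77.96
0.044 0.0535 box [164 375  39  32 682] z 0.0524 c [ 451.2 -276.8] sz [37.4 50.5] a 45.00
0.06 0.0695 box [ 333  108   29  233 3696] z 0.0638 c [617.7 -16.5] sz [ 17.8 284.8] a 9.69
0.06 0.0695 box [ 436  184  111  119 1155] z 0.0648 c [760.6   8.6] sz [166.7  70.3] a 60.94
0.0705 0.0815 box [ 268  103  114  245 3970] z 0.0758 c [633.8 -26.4] sz [307.7 115.1] a 79.98
0.0705 0.0815 box [ 237  110   15  214 1984] z 0.0767 c [500.3 -20.6] sz [ 10.3 249. ] a 9.66
0.0705 0.0815 box [ 442  190  107  151 4306] z 0.0778 c [792.2 -25.7] sz [ 87.5 185.7] a 0.99
0.094 0.104 box [ 223   97  147   11 1585] z 0.0986 c [532.2 118.6] sz [141.6   9.3] a 9.73
0.094 0.104 box [267 340 110  22 980] z 0.0993 c [ 612.6 -152.8] sz [129.2  22.6] a 13.91
```

View pics/w12.png

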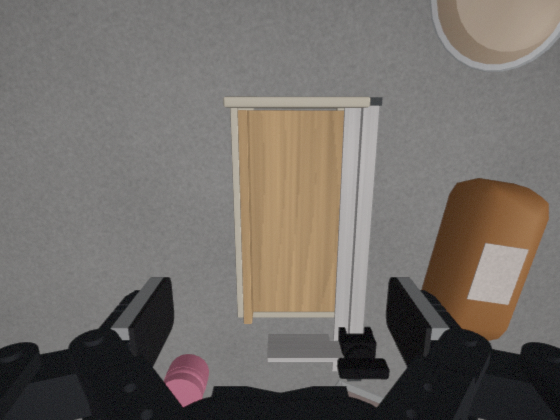

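The board lies flat: its top reads 48.8 mm (50.1 with the +1.3 mm depth bias seen on known heights), with yaw matching the stand. Now the jars.

```bash
python3 - <<'E'
from h import *
plan([.475,-.30,.33],down(9.7),n=10)
E
```

```text
rows 10 turn [-0.008  0.001 -0.001] shift [-0.27   0.805  0.018] | total turn [-0.08  0.01 -0.01] shift [-2.692  8.051  0.156]
```

Call:
{"method": "carry_out", "body": {"moves": [[[0, 0, 0, -0.27, 0.81, 0, 1], [0, 0, 0, -0.27, 0.81, 0, 1], [0, 0, 0, -0.27, 0.81, 0, 1], [0, 0, 0, -0.27, 0.81, 0, 1], [0, 0, 0, -0.27, 0.81, 0, 1]]]}}

```text
time: 20.53
tool_pos: [0.4991, -0.135, 0.3339]
tool_rot: [-0.005, 0.996, 0.083, -0.003]
contact_force: [0.4, -0.9, -0.5]
gripper_width: 1.002
```

Call:
{"method": "carry_out", "body": {"moves": [[[-0.02, 0, 0, -0.27, 0.81, 0, 1], [-0.02, 0, 0, -0.27, 0.81, 0, 1], [-0.02, 0, 0, -0.27, 0.81, 0, 1], [-0.02, 0, 0, -0.27, 0.81, 0, 1], [0, 0, 0, -0.27, 0.81, 0, 1], [0, 0, 0, 0, 0, 0, 1], [0, 0, 0, 0, 0, 0, 1]]]}}

```text
time: 21.12
tool_pos: [0.4729, -0.3034, 0.3331]
tool_rot: [-0.002, 0.997, 0.082, -0.003]
contact_force: [0.3, -0.4, -0.7]
gripper_width: 1.001
```

```bash
cat > jars.py <<'E'
from h import *
def jars(f):
    hsv=cv2.cvtColor(f['frame'],cv2.COLOR_RGB2HSV);P=pts(f)
    for nm,lo,hi in(('brass',(12,110,50),(28,255,255)),('pink',(160,90,80),(179,255,255))):
        m=cv2.inRange(hsv,lo,hi)&np.where((P[...,2]>.045)&(P[...,2]<.115),255,0).astype(np.uint8)
        n,l,st,c=cv2.connectedComponentsWithStats(m)
        for i in range(1,n):
            if st[i,4]>300:
                Q=P[l==i];zt=np.percentile(Q[:,2],60);g=abs(Q[:,2]-zt)<.004
                e,r=cv2.minEnclosingCircle(Q[g][:,:2].astype(np.float32));print(nm,'px',c[i].round(0),st[i][2:4],'z %.4f'%zt,'circle',np.round(e,4),'r %.4f'%r)
E
python3 - <<'E'
from jars import *
f=wsnap('w13.png');jars(f)
E
```

```text
t21.12 pos [ 0.4729 -0.3034  0.3331] yaw 9.39 z [-0.006  0.003 -1.   ] F [ 0.3 -0.4 -0.7] w 1.001
brass px [223. 241.] [49 48] z 0.0529 circle [ 0.4191 -0.391 ] r 0.0294
brass px [318. 258.] [49 47] z 0.0529 circle [ 0.5344 -0.3942] r 0.0295
pink px [258. 160.] [50 53] z 0.0530 circle [ 0.4465 -0.2873] r 0.0290
pink px [192. 311.] [41 43] z 0.0529 circle [ 0.389  -0.4912] r 0.0291
```

View pics/w13.png

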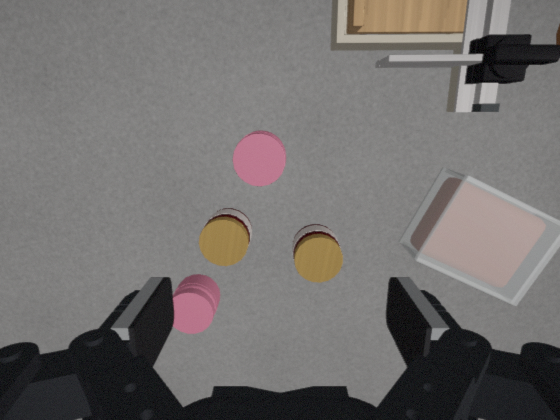

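Brass jars are at (223,241) and (318,258). Pink look-alikes at (260,158) and (192,311) stay put. I'll take the far one first.

```bash
python3 - <<'E'
from h import *
a=plan([.5344,-.3942,.13],down(9.7),n=7);plan([.5344,-.3942,.051],down(9.7),frm=a)
f=dict()
im=cv2.imread('pics/w13.png')[140:340,150:360];cv2.imwrite('pics/c13.png',cv2.resize(im,None,fx=2.8,fy=2.8,interpolation=cv2.INTER_CUBIC))
E
```

```text
rows 7 turn [-0.006  0.008 -0.006] shift [0.162 0.361 0.726] | total turn [-0.04  0.06 -0.04] shift [1.149 2.536 5.073]
rows 3 turn [0. 0. 0.] shift [0.    0.    0.658] | total turn [0. 0. 0.] shift [0.    0.    1.975]
```

View pics/c13.png

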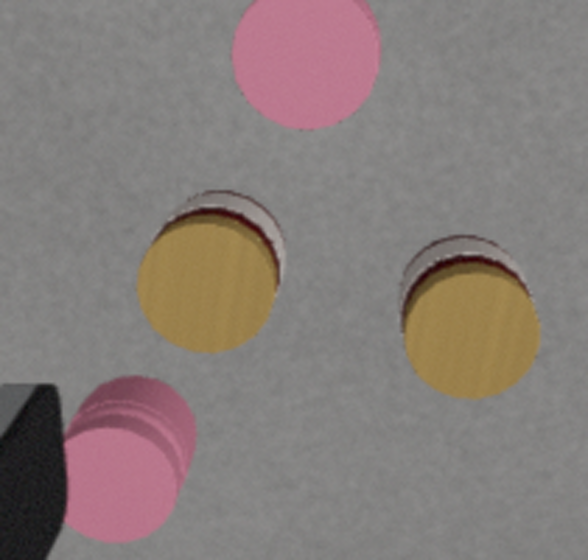

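The crop confirms two brass-lidded jam jars with dark glass and pale labels. The two pink ones are different.

Call:
{"method": "carry_out", "body": {"moves": [[[-0.01, 0.01, -0.01, 0.16, 0.36, 0.73, 1], [-0.01, 0.01, -0.01, 0.16, 0.36, 0.73, 1], [-0.01, 0.01, -0.01, 0.16, 0.36, 0.73, 1], [-0.01, 0.01, -0.01, 0.16, 0.36, 0.73, 1], [0, 0.01, 0, 0.16, 0.36, 0.73, 1], [0, 0.01, 0, 0.16, 0.36, 0.73, 1], [0, 0, 0, 0.16, 0.36, 0.73, 1], [0, 0, 0, 0, 0, 0, 1]]]}}

```text
time: 21.83
tool_pos: [0.5333, -0.3912, 0.1221]
tool_rot: [-0.004, 0.996, 0.086, -0.003]
contact_force: [-0.7, 1.2, -1.9]
gripper_width: 0.996
```

Call:
{"method": "carry_out", "body": {"moves": [[[0, 0, 0, 0, 0, 0, 1], [0, 0, 0, 0, 0, 0, 1]]]}}

```text
time: 22.0
tool_pos: [0.5361, -0.3933, 0.1323]
tool_rot: [0.001, 0.996, 0.086, 0.001]
contact_force: [0.9, -0.5, 0.8]
gripper_width: 1.003
```

```bash
python3 - <<'E'
from h import *
pose();plan([.5344,-.3942,.051],down(9.7))
E
```

```text
t22.00 pos [ 0.5361 -0.3933  0.1323] yaw 9.87 z [ 0.003 -0.002 -1.   ] F [ 0.9 -0.5  0.8] w 1.003
rows 3 turn [ 0.011 -0.011  0.011] shift [-0.017  0.003  0.677] | total turn [ 0.03 -0.03  0.03] shift [-0.052  0.008  2.031]
```

Call:
{"method": "carry_out", "body": {"moves": [[[0, 0, 0, -0.02, 0, 0.5, 1], [0, 0, 0, -0.02, 0, 0.6, 1], [0, 0, 0, 0, 0, 0.6, 1], [0, 0, 0, 0, 0, 0.33, 1], [0, 0, 0, 0, 0, 0, 1], [0, 0, 0, 0, 0, 0, 1], [0, 0, 0, 0, 0, 0, 1], [0, 0, 0, 0, 0, 0, -1]]]}}

```text
time: 22.67
tool_pos: [0.5356, -0.3958, 0.0527]
tool_rot: [0.003, 0.996, 0.086, 0.003]
contact_force: [-0.4, 0.8, -0.5]
gripper_width: 0.885
```

Call:
{"method": "carry_out", "body": {"moves": [[[0, 0, 0, 0, 0, 0, -1], [0, 0, 0, 0, 0, 0, -1], [0, 0, 0, 0, 0, 0, -1], [0, 0, 0, 0, 0, 0, -1], [0, 0, 0, 0, 0, 0, -1], [0, 0, 0, 0, 0, 0, -1]]]}}

```text
time: 23.17
tool_pos: [0.5354, -0.3959, 0.0523]
tool_rot: [0.003, 0.996, 0.085, 0.002]
contact_force: [0.1, -0.0, 6.2]
gripper_width: 0.665
```

```bash
python3 - <<'E'
from ins import *
s=pose();f=wsnap('w14.png')
t=SO+RS.apply([0.0,.0955,.19]);print(t)
p=s['tool_pos'];up=(np.array([p[0],p[1],.21]),toolR(s));plan(p+[0,0,.16],toolR(s));plan(t,down(9.7),frm=up)
E
```

```text
t23.17 pos [ 0.5354 -0.3959  0.0523] yaw 9.80 z [ 0.005 -0.005 -1.   ] F [ 0.1 -0.   6.2] w 0.665
t23.17 pos [ 0.5354 -0.3959  0.0523] yaw 9.80 z [ 0.005 -0.005 -1.   ] F [ 0.1 -0.   6.2] w 0.665
[0.54225998 0.08342624 0.19      ]
rows 5 turn [ 0. -0.  0.] shift [ 0.003  0.005 -0.8  ] | total turn [ 0. -0.  0.] shift [ 0.016  0.023 -3.999]
rows 13 turn [ 0.005 -0.004  0.002] shift [ 0.169 -0.906  0.036] | total turn [ 0.06 -0.05  0.02] shift [  2.207 -11.783   0.444]
```

View pics/w14.png

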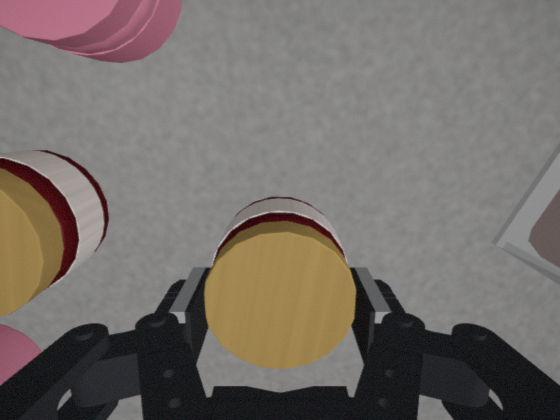

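Call:
{"method": "carry_out", "body": {"moves": [[[0, 0, 0, 0, 0, -0.4, -1], [0, 0, 0, 0, 0, -0.8, -1], [0, 0, 0, 0, 0, -0.8, -1], [0, 0, 0, 0, 0, -0.8, -1], [0, 0, 0, 0, 0, -0.8, -1], [0, 0, 0, 0, 0, -0.4, -1]]]}}

```text
time: 23.72
tool_pos: [0.535, -0.3954, 0.215]
tool_rot: [0.003, 0.996, 0.085, 0.003]
contact_force: [0.9, -0.4, -0.9]
gripper_width: 0.672
```

Call:
{"method": "carry_out", "body": {"moves": [[[0, 0, 0, 0.17, -0.85, 0.02, -1], [0, 0, 0, 0.17, -0.85, 0.02, -1], [0, 0, 0, 0.17, -0.85, 0.02, -1], [0, 0, 0, 0.17, -0.85, 0.02, -1], [0, 0, 0, 0.17, -0.85, 0.02, -1], [0, 0, 0, 0.17, -0.85, 0.02, -1], [0, 0, 0, 0.17, -0.85, 0.02, -1], [0, 0, 0, 0.17, -0.85, 0.02, -1]]]}}

```text
time: 24.38
tool_pos: [0.5406, -0.1153, 0.2025]
tool_rot: [0.001, 0.996, 0.085, 0.001]
contact_force: [0.5, -0.0, -1.5]
gripper_width: 0.668
```

Call:
{"method": "carry_out", "body": {"moves": [[[0, 0, 0, 0.17, -0.85, 0.02, -1], [0, 0, 0, 0.17, -0.85, 0.02, -1], [0, 0, 0, 0.17, -0.85, 0.02, -1], [0, 0, 0, 0.17, -0.85, 0.02, -1], [0, 0, 0, 0.1, -0.7, 0.02, -1], [0, 0, 0, 0.05, -0.4, 0.02, -1], [0, 0, 0, 0, 0, 0, -1], [0, 0, 0, 0, 0, 0, -1]]]}}

```text
time: 25.05
tool_pos: [0.5428, 0.0665, 0.1973]
tool_rot: [0.001, 0.996, 0.086, 0.001]
contact_force: [0.8, -0.3, -0.9]
gripper_width: 0.663
```

Call:
{"method": "carry_out", "body": {"moves": [[[0, 0, 0, 0, 0, 0, -1], [0, 0, 0, 0, 0, 0, -1]]]}}

```text
time: 25.22
tool_pos: [0.5433, 0.0649, 0.1976]
tool_rot: [0.001, 0.996, 0.085, 0.001]
contact_force: [0.2, 0.7, -2.1]
gripper_width: 0.662
```

```bash
python3 - <<'E'
from ins import *
s=pose();print(RS.inv().apply(s['tool_pos']-SO).round(4))
f=wsnap('w15.png')
t=SO+RS.apply([-.003,.093,.15]);a=plan(t,down(9.8));plan(SO+RS.apply([-.003,.093,.1035]),down(9.8),frm=a)
E
```

```text
t25.22 pos [0.5433 0.0649 0.1976] yaw 9.73 z [ 0.002 -0.002 -1.   ] F [ 0.2  0.7 -2.1] w 0.662
[-0.0021  0.0771  0.1976]
t25.22 pos [0.5433 0.0649 0.1976] yaw 9.73 z [ 0.002 -0.002 -1.   ] F [ 0.2  0.7 -2.1] w 0.662
rows 2 turn [ 0.015 -0.011 -0.009] shift [-0.012 -0.201  0.595] | total turn [ 0.03 -0.02 -0.02] shift [-0.025 -0.403  1.19 ]
rows 2 turn [0. 0. 0.] shift [0.    0.    0.581] | total turn [0. 0. 0.] shift [0.    0.    1.162]
```

View pics/w15.png

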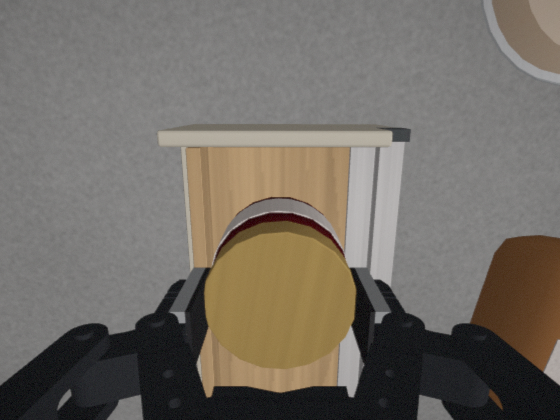

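Call:
{"method": "carry_out", "body": {"moves": [[[0, 0, 0, 0, -0.2, 0.5, -1], [0, 0, 0, 0, -0.18, 0.7, -1], [0, 0, 0, 0, 0, 0.5, -1], [0, 0, 0, 0, 0, 0.3, -1], [0, 0, 0, 0, 0, 0.2, -1], [0, 0, 0, 0, 0, 0, -1], [0, 0, 0, 0, 0, 0, -1], [0, 0, 0, 0, 0, 0, -1]]]}}

```text
time: 25.93
tool_pos: [0.5421, 0.0804, 0.1113]
tool_rot: [0.001, 0.996, 0.085, 0.003]
contact_force: [-0.2, 0.5, -1.0]
gripper_width: 0.665
```

```bash
python3 - <<'E'
from ins import *
s=pose();print(RS.inv().apply(s['tool_pos']-SO).round(4))
E
```

```text
t25.93 pos [0.5421 0.0804 0.1113] yaw 9.77 z [ 0.005 -0.002 -1.   ] F [-0.2  0.5 -1. ] w 0.665
[-0.0007  0.0925  0.1113]
```

Call:
{"method": "carry_out", "body": {"moves": [[[0, 0, 0, 0, 0, 0.1, -1], [0, 0, 0, 0, 0, 0.11, -1], [0, 0, 0, 0, 0, 0, -1], [0, 0, 0, 0, 0, 0, -1], [0, 0, 0, 0, 0, 0, -1]]]}}

```text
time: 26.35
tool_pos: [0.542, 0.0807, 0.1023]
tool_rot: [0.001, 0.996, 0.085, 0.003]
contact_force: [2.1, -0.1, 2.7]
gripper_width: 0.664
```

```bash
python3 - <<'E'
from ins import *
s=pose();print(RS.inv().apply(s['tool_pos']-SO).round(4))
E
```

```text
t26.35 pos [0.542  0.0807 0.1023] yaw 9.80 z [ 0.006 -0.002 -1.   ] F [ 2.1 -0.1  2.7] w 0.664
[-0.0007  0.0929  0.1023]
```

Contact (Fz rose from −1 to +2.7 N). Release, lift, and look.

Call:
{"method": "carry_out", "body": {"moves": [[[0, 0, 0, 0, 0, 0, 0.8], [0, 0, 0, 0, 0, 0, 0.8], [0, 0, 0, 0, 0, 0, 0.8], [0, 0, 0, 0, 0, 0, 0.8], [0, 0, 0, 0, 0, -0.3, 0.8], [0, 0, 0, 0, 0, -0.8, 0.8], [0, 0, 0, 0, 0, -0.9, 0.8], [0, 0, 0, 0, 0, -0.9, 0.8]]]}}

```text
time: 27.02
tool_pos: [0.5398, 0.0809, 0.2186]
tool_rot: [0.001, 0.996, 0.085, 0.0]
contact_force: [0.6, -0.2, 0.9]
gripper_width: 0.899
```

Call:
{"method": "carry_out", "body": {"moves": [[[0, 0, 0, 0, -0.2, -0.8, 1], [0, 0, 0, 0, -0.2, -0.8, 1], [0, 0, 0, 0, 0, 0, 1], [0, 0, 0, 0, 0, 0, 1], [0, 0, 0, 0, 0, 0, 1]]]}}

```text
time: 27.43
tool_pos: [0.5375, 0.0968, 0.2814]
tool_rot: [0.001, 0.996, 0.086, 0.001]
contact_force: [0.7, 0.6, -0.1]
gripper_width: 0.998
```

```bash
python3 - <<'E'
from jars import *
from ins import *
f=wsnap('w16.png');jars(f)
for e in ([.4191,-.391],): pass
s=state();a=plan([.475,-.30,.33],down(9.7))
E
```

```text
t27.43 pos [0.5375 0.0968 0.2814] yaw 9.81 z [ 0.003 -0.002 -1.   ] F [ 0.7  0.6 -0.1] w 0.998
brass px [302. 210.] [67 68] z 0.1029 circle [0.5606 0.0874] r 0.0296
brass px [502. 287.] [117  98] z 0.0792 circle [0.7933 0.0188] r 0.0535
rows 11 turn [ 0.002 -0.     0.002] shift [-0.292  0.865 -0.112] | total turn [ 0.03 -0.    0.02] shift [-3.217  9.511 -1.225]
```

View pics/w16.png

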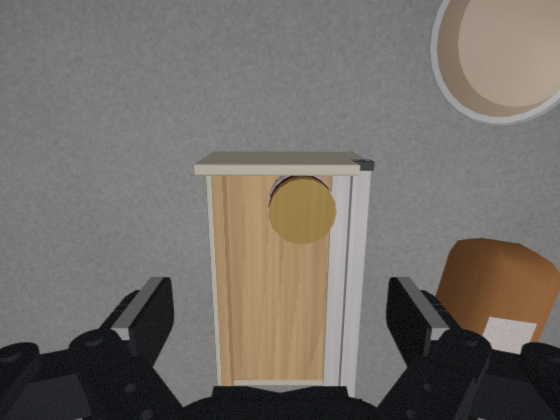

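```bash
python3 - <<'E'
from h import *
a=plan([.43,-.32,.28],down(9.7),n=14)
E
```

```text
rows 14 turn [ 0.002 -0.     0.001] shift [-0.314  0.701  0.001] | total turn [ 0.03 -0.    0.02] shift [-4.411  9.81   0.026]
```

Call:
{"method": "carry_out", "body": {"moves": [[[0, 0, 0, -0.31, 0.7, 0, 1], [0, 0, 0, -0.31, 0.7, 0, 1], [0, 0, 0, -0.31, 0.7, 0, 1], [0, 0, 0, -0.31, 0.7, 0, 1], [0, 0, 0, -0.31, 0.7, 0, 1], [0, 0, 0, -0.31, 0.7, 0, 1], [0, 0, 0, -0.31, 0.7, 0, 1], [0, 0, 0, -0.31, 0.7, 0, 1]]]}}

```text
time: 28.15
tool_pos: [0.4766, -0.142, 0.2794]
tool_rot: [0.0, 0.996, 0.085, -0.0]
contact_force: [1.5, 0.7, -0.1]
gripper_width: 1.004
```

Call:
{"method": "carry_out", "body": {"moves": [[[0, 0, 0, -0.31, 0.7, 0, 1], [0, 0, 0, -0.31, 0.7, 0, 1], [0, 0, 0, -0.31, 0.7, 0, 1], [0, 0, 0, -0.31, 0.7, 0, 1], [0, 0, 0, -0.31, 0.7, 0, 1], [0, 0, 0, -0.31, 0.7, 0, 1], [0, 0, 0, 0, 0, 0, 1], [0, 0, 0, 0, 0, 0, 1]]]}}

```text
time: 28.82
tool_pos: [0.4322, -0.3197, 0.2796]
tool_rot: [-0.001, 0.996, 0.084, -0.0]
contact_force: [1.3, 0.5, -0.0]
gripper_width: 0.999
```

Call:
{"method": "carry_out", "body": {"moves": [[[0, 0, 0, 0, 0, 0, 1], [0, 0, 0, 0, 0, 0, 1]]]}}

```text
time: 28.98
tool_pos: [0.4334, -0.318, 0.2808]
tool_rot: [0.0, 0.996, 0.086, 0.001]
contact_force: [0.7, -0.7, 0.5]
gripper_width: 1.0
```

```bash
python3 - <<'E'
from jars import *
f=wsnap('w17.png');jars(f)
E
```

```text
t28.98 pos [ 0.4334 -0.318   0.2808] yaw 9.86 z [ 0.001 -0.001 -1.   ] F [ 0.7 -0.7  0.5] w 1.000
brass px [253. 250.] [56 55] z 0.0529 circle [ 0.4193 -0.3911] r 0.0294
pink px [293. 160.] [57 60] z 0.0530 circle [ 0.4458 -0.2873] r 0.0288
pink px [213. 328.] [52 49] z 0.0529 circle [ 0.389  -0.4911] r 0.0293
```

View pics/w17.png

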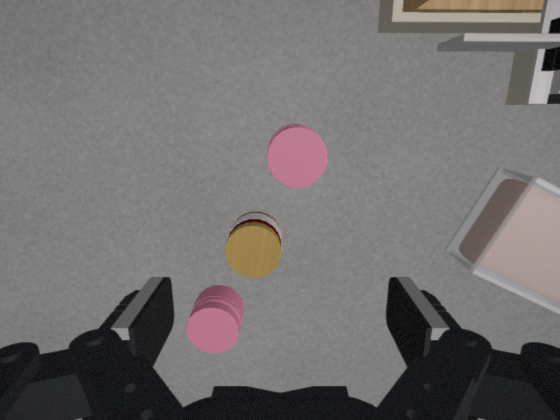

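```bash
python3 - <<'E'
from h import *
a=plan([.4193,-.3911,.12],down(9.75),n=7);plan([.4193,-.3911,.052],down(9.75),frm=a)
E
```

```text
rows 7 turn [ 0.002 -0.003  0.004] shift [-0.095  0.248  0.576] | total turn [ 0.02 -0.02  0.03] shift [-0.671  1.736  4.031]
rows 2 turn [0. 0. 0.] shift [0.   0.   0.85] | total turn [0. 0. 0.] shift [0.  0.  1.7]
```

Call:
{"method": "carry_out", "body": {"moves": [[[0, 0, 0, -0.1, 0.29, 0.67, 1], [0, 0, 0, -0.11, 0.29, 0.67, 1], [0, 0, 0, -0.11, 0.29, 0.67, 1], [0, 0, 0, -0.11, 0.29, 0.67, 1], [0, 0, 0, -0.12, 0.29, 0.67, 1], [0, 0, 0, -0.12, 0.28, 0.68, 1], [0, 0, 0, 0, 0, 0, 1], [0, 0, 0, 0, 0, 0, 1]]]}}

```text
time: 29.7
tool_pos: [0.4187, -0.3905, 0.1191]
tool_rot: [-0.001, 0.996, 0.086, 0.0]
contact_force: [1.0, -0.6, 1.2]
gripper_width: 1.001
```

Call:
{"method": "carry_out", "body": {"moves": [[[0, 0, 0, 0, 0, 0, 1], [0, 0, 0, 0, 0, 0, 1]]]}}

```text
time: 29.87
tool_pos: [0.4206, -0.3923, 0.1233]
tool_rot: [0.003, 0.996, 0.086, 0.002]
contact_force: [-0.6, -0.1, 0.4]
gripper_width: 1.004
```

```bash
python3 - <<'E'
from h import *
pose();plan([.4193,-.3911,.052],down(9.75))
E
```

```text
t29.87 pos [ 0.4206 -0.3923  0.1233] yaw 9.87 z [ 0.005 -0.005 -1.   ] F [-0.6 -0.1  0.4] w 1.004
rows 2 turn [ 0.033 -0.024  0.012] shift [-0.016 -0.022  0.891] | total turn [ 0.07 -0.05  0.02] shift [-0.034 -0.046  1.783]
```

Call:
{"method": "carry_out", "body": {"moves": [[[0.03, -0.02, 0, -0.02, -0.03, 0.5, 1], [0.03, -0.02, 0, -0.01, -0.03, 0.5, 1], [0, 0, 0, 0, 0, 0.5, 1], [0, 0, 0, 0, 0, 0.28, 1], [0, 0, 0, 0, 0, 0, 1], [0, 0, 0, 0, 0, 0, 1], [0, 0, 0, 0, 0, 0, 1], [0, 0, 0, 0, 0, 0, -1]]]}}

```text
time: 30.53
tool_pos: [0.4186, -0.3909, 0.0516]
tool_rot: [0.0, 0.996, 0.086, 0.0]
contact_force: [0.3, -0.6, -0.4]
gripper_width: 0.885
```

Call:
{"method": "carry_out", "body": {"moves": [[[0, 0, 0, 0, 0, 0, -1], [0, 0, 0, 0, 0, 0, -1], [0, 0, 0, 0, 0, 0, -1], [0, 0, 0, 0, 0, 0, -1], [0, 0, 0, 0, 0, 0, -1], [0, 0, 0, 0, 0, 0, -1]]]}}

```text
time: 31.03
tool_pos: [0.4185, -0.3911, 0.0515]
tool_rot: [0.0, 0.996, 0.085, 0.0]
contact_force: [-1.6, -0.7, 6.4]
gripper_width: 0.671
```

```bash
python3 - <<'E'
from ins import *
s=pose();R=toolR(s);p=s['tool_pos']
off=RS.inv().apply(np.array([.4193,-.3911,0])-p);print('jar-TCP in stand axes',off.round(4))
up=(p+[0,0,.14],R);tgt=SO+RS.apply([.008,.030,0]);tgt[2]=.185;plan(tgt,down(9.75),frm=up,n=14)
f=snap('top','t18.png')
E
```

```text
t31.03 pos [ 0.4185 -0.3911  0.0515] yaw 9.80 z [ 0. -0. -1.] F [-1.6 -0.7  6.4] w 0.671
jar-TCP in stand axes [ 0.0008 -0.0001 -0.0515]
rows 14 turn [ 0.    -0.     0.001] shift [ 0.376 -0.681  0.012] | total turn [ 0.   -0.    0.01] shift [ 5.267 -9.526  0.162]
```

Call:
{"method": "carry_out", "body": {"moves": [[[0, 0, 0, 0, 0, -0.3, -1], [0, 0, 0, 0, 0, -0.7, -1], [0, 0, 0, 0, 0, -0.8, -1], [0, 0, 0, 0, 0, -0.8, -1], [0, 0, 0, 0, 0, -0.6, -1], [0, 0, 0, 0, 0, -0.3, -1]]]}}

```text
time: 31.58
tool_pos: [0.4188, -0.3913, 0.1941]
tool_rot: [0.001, 0.996, 0.085, 0.001]
contact_force: [0.6, -1.0, -0.8]
gripper_width: 0.667
```

Call:
{"method": "carry_out", "body": {"moves": [[[0, 0, 0, 0.38, -0.68, 0.01, -1], [0, 0, 0, 0.38, -0.68, 0.01, -1], [0, 0, 0, 0.38, -0.68, 0.01, -1], [0, 0, 0, 0.38, -0.68, 0.01, -1], [0, 0, 0, 0.38, -0.68, 0.01, -1], [0, 0, 0, 0.38, -0.68, 0.01, -1], [0, 0, 0, 0.38, -0.68, 0.01, -1], [0, 0, 0, 0.38, -0.68, 0.01, -1]]]}}

```text
time: 32.25
tool_pos: [0.5, -0.1532, 0.1856]
tool_rot: [-0.002, 0.996, 0.085, -0.002]
contact_force: [-0.2, -0.4, -3.2]
gripper_width: 0.666
```

Call:
{"method": "carry_out", "body": {"moves": [[[0, 0, 0, 0.38, -0.68, 0.01, -1], [0, 0, 0, 0.38, -0.68, 0.01, -1], [0, 0, 0, 0.38, -0.68, 0.01, -1], [0, 0, 0, 0.38, -0.68, 0.01, -1], [0, 0, 0, 0.38, -0.68, 0.01, -1], [0, 0, 0, 0.3, -0.5, 0, -1], [0, 0, 0, 0, 0, 0, -1], [0, 0, 0, 0, 0, 0, -1]]]}}

```text
time: 32.92
tool_pos: [0.5601, 0.0146, 0.1839]
tool_rot: [-0.001, 0.996, 0.087, -0.002]
contact_force: [0.9, -0.2, -2.7]
gripper_width: 0.666
```

Call:
{"method": "carry_out", "body": {"moves": [[[0, 0, 0, 0, 0, 0, -1], [0, 0, 0, 0, 0, 0, -1]]]}}

```text
time: 33.08
tool_pos: [0.5602, 0.0127, 0.1845]
tool_rot: [-0.001, 0.996, 0.085, -0.001]
contact_force: [0.1, 0.0, -1.9]
gripper_width: 0.669
```

```bash
python3 - <<'E'
from jars import *
from ins import *
s=pose();print(RS.inv().apply(s['tool_pos']-SO).round(4));f=wsnap('w19.png');jars(f)
plan(SO+RS.apply([.008,.0348,.1100]),down(9.75))
E
```

```text
t33.08 pos [0.5602 0.0127 0.1845] yaw 9.74 z [-0.003  0.002 -1.   ] F [ 0.1  0.  -1.9] w 0.669
[0.0057 0.0228 0.1845]
t33.08 pos [0.5602 0.0127 0.1845] yaw 9.74 z [-0.003  0.002 -1.   ] F [ 0.1  0.  -1.9] w 0.669
brass px [301. 105.] [107 113] z 0.1030 circle [0.5605 0.0871] r 0.0295
brass px [532. 284.] [ 76 201] z 0.0717 circle [ 0.7524 -0.0033] r 0.0541
rows 2 turn [-0.016  0.013 -0.003] shift [ 0.029 -0.15   0.934] | total turn [-0.03  0.03 -0.01] shift [ 0.059 -0.298  1.868]
```

View pics/w19.png

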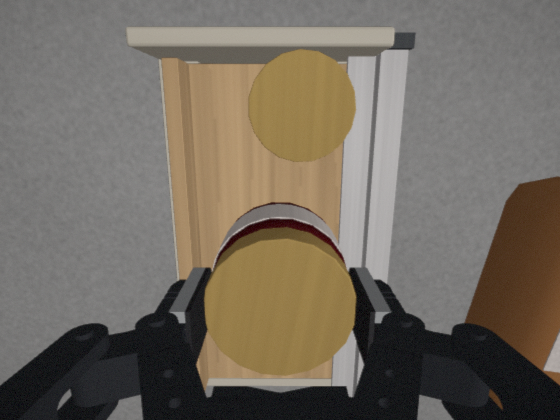

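Call:
{"method": "carry_out", "body": {"moves": [[[0, 0, 0, 0.05, -0.1, 0.5, -1], [0, 0, 0, 0, -0.1, 0.6, -1], [0, 0, 0, 0, -0.1, 0.4, -1], [0, 0, 0, 0, 0, 0.25, -1], [0, 0, 0, 0, 0, 0.1, -1], [0, 0, 0, 0, 0, 0, -1], [0, 0, 0, 0, 0, 0, -1], [0, 0, 0, 0, 0, 0, -1]]]}}

```text
time: 33.8
tool_pos: [0.5617, 0.0255, 0.1127]
tool_rot: [-0.001, 0.996, 0.085, 0.001]
contact_force: [1.0, -0.1, -1.8]
gripper_width: 0.664
```

```bash
python3 - <<'E'
from ins import *
s=pose();print(RS.inv().apply(s['tool_pos']-SO).round(4))
E
```

```text
t33.80 pos [0.5617 0.0255 0.1127] yaw 9.78 z [ 0.001  0.002 -1.   ] F [ 1.  -0.1 -1.8] w 0.664
[0.0093 0.0351 0.1127]
```

Call:
{"method": "carry_out", "body": {"moves": [[[0, 0, 0, 0, 0, 0.14, -1], [0, 0, 0, 0, 0, 0.13, -1], [0, 0, 0, 0, 0, 0, -1], [0, 0, 0, 0, 0, 0, -1], [0, 0, 0, 0, 0, 0, -1]]]}}

```text
time: 34.22
tool_pos: [0.5618, 0.0258, 0.1015]
tool_rot: [-0.001, 0.996, 0.085, 0.001]
contact_force: [1.9, -0.5, 3.5]
gripper_width: 0.665
```

Call:
{"method": "carry_out", "body": {"moves": [[[0, 0, 0, 0, 0, 0, 0.4], [0, 0, 0, 0, 0, 0, 0.5], [0, 0, 0, 0, 0, 0, 0.6], [0, 0, 0, 0, 0, 0, 0.7], [0, 0, 0, 0, 0, 0, 0.8], [0, 0, 0, 0, 0, -0.3, 0.8], [0, 0, 0, 0, 0, -0.8, 0.8], [0, 0, 0, 0, 0, -0.9, 0.8]]]}}

```text
time: 34.88
tool_pos: [0.5587, 0.026, 0.179]
tool_rot: [-0.002, 0.996, 0.085, -0.004]
contact_force: [0.5, -1.0, 0.6]
gripper_width: 0.9
```

Call:
{"method": "carry_out", "body": {"moves": [[[0, 0, 0, 0, -0.5, -0.8, 0.8], [0, 0, 0, 0, -0.5, -0.8, 0.8], [0, 0, 0, 0, -0.5, -0.8, 0.8], [0, 0, 0, 0, -0.3, -0.5, 0.8], [0, 0, 0, 0, 0, 0, 0.2], [0, 0, 0, 0, 0, 0, 0.2], [0, 0, 0, 0, 0, 0, 0.2]]]}}

```text
time: 35.47
tool_pos: [0.5481, 0.0961, 0.2955]
tool_rot: [-0.001, 0.996, 0.085, -0.002]
contact_force: [1.0, 0.7, -0.4]
gripper_width: 0.6
```

```bash
python3 - <<'E'
from jars import *
from ins import *
f=wsnap('w20.png');np.savez('/tmp/w20.npz',**f);jars(f)
E
```

```text
t35.47 pos [0.5481 0.0961 0.2955] yaw 9.80 z [-0.003  0.002 -1.   ] F [ 1.   0.7 -0.4] w 0.600
brass px [286. 234.] [ 72 125] z 0.1029 circle [0.5609 0.0561] r 0.0604
brass px [485. 284.] [119 116] z 0.0789 circle [0.7979 0.0104] r 0.0631
```

View pics/w20.png

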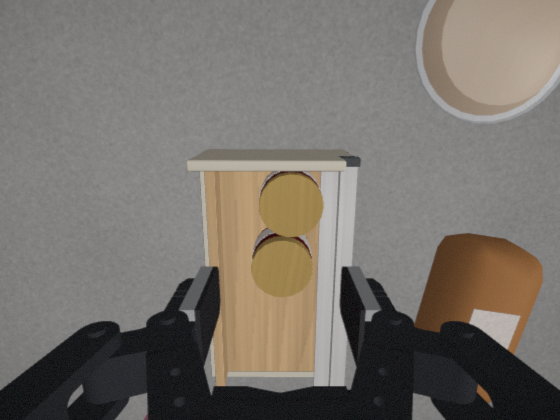

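Both jars stand upright and nearly touching at (291,204) and (282,267). Now for the stop.

```bash
python3 - <<'E'
from ins import *
a=plan([.657,-.154,.29],down(9.75));plan([.657,-.154,.29],down(98.5),frm=a,n=18)
E
```

```text
rows 8 turn [-0.004  0.007  0.001] shift [0.204 0.827 0.012] | total turn [-0.03  0.05  0.  ] shift [1.629 6.619 0.087]
rows 18 turn [ 0.     0.    -0.986] shift [0. 0. 0.] | total turn [  0.     0.   -17.75] shift [0. 0. 0.]
```

Call:
{"method": "carry_out", "body": {"moves": [[[0, 0, 0, 0.2, 0.83, 0, 0.2], [0, 0, 0, 0.2, 0.83, 0, 0.2], [0, 0, 0, 0.2, 0.83, 0, 0.2], [0, 0, 0, 0.2, 0.83, 0, 0.2], [0, 0, 0, 0.2, 0.83, 0, 0.2], [0, 0, 0, 0.2, 0.83, 0, 0.2], [0, 0, 0, 0.2, 0.83, 0, 0.2], [0, 0, 0, 0.2, 0.83, 0, 0.2]]]}}

```text
time: 36.18
tool_pos: [0.6563, -0.1568, 0.2927]
tool_rot: [-0.002, 0.996, 0.085, -0.003]
contact_force: [1.0, 0.9, 0.0]
gripper_width: 0.6
```

Call:
{"method": "carry_out", "body": {"moves": [[[0, 0, -0.98, 0, 0, 0, 0.2], [0, 0, -0.98, 0, 0, 0, 0.2], [0, 0, -0.98, 0, 0, 0, 0.2], [0, 0, -0.98, 0, 0, 0, 0.2], [0, 0, -0.98, 0, 0, 0, 0.2], [0, 0, -0.98, 0, 0, 0, 0.2]]]}}

```text
time: 36.68
tool_pos: [0.6558, -0.1552, 0.2926]
tool_rot: [-0.003, 0.942, 0.337, -0.002]
contact_force: [0.7, -0.5, 0.2]
gripper_width: 0.602
```

Call:
{"method": "carry_out", "body": {"moves": [[[0, 0, -0.98, 0, 0, 0, 0.2], [0, 0, -0.98, 0, 0, 0, 0.2], [0, 0, -0.98, 0, 0, 0, 0.2], [0, 0, -0.98, 0, 0, 0, 0.2], [0, 0, -0.98, 0, 0, 0, 0.2], [0, 0, -0.98, 0, 0, 0, 0.2]]]}}

```text
time: 37.18
tool_pos: [0.6558, -0.1551, 0.2927]
tool_rot: [-0.003, 0.825, 0.565, -0.001]
contact_force: [0.8, -1.0, 0.4]
gripper_width: 0.599
```

Call:
{"method": "carry_out", "body": {"moves": [[[0, 0, -0.98, 0, 0, 0, 0.2], [0, 0, -0.98, 0, 0, 0, 0.2], [0, 0, -0.98, 0, 0, 0, 0.2], [0, 0, -0.98, 0, 0, 0, 0.2], [0, 0, -0.98, 0, 0, 0, 0.2], [0, 0, -0.98, 0, 0, 0, 0.2], [0, 0, 0, 0, 0, 0, 0.2], [0, 0, 0, 0, 0, 0, 0.2]]]}}

```text
time: 37.85
tool_pos: [0.6561, -0.1549, 0.2935]
tool_rot: [-0.003, 0.657, 0.754, -0.0]
contact_force: [-0.6, -0.1, 0.9]
gripper_width: 0.599
```

```bash
python3 - <<'E'
from jars import *
from ins import *
f=wsnap('w21.png');np.savez('/tmp/w21.npz',**f);jars(f)
P=pts(f);S=RS.inv().apply((P-SO).reshape(-1,3)).reshape(P.shape)
v=f['z_map']>0
k=v&(S[...,2]>.12)&(S[...,2]<.134)&(abs(S[...,0]-.074)<.04)&(S[...,1]<-.1)&(S[...,1]>-.22)
Q=S[k];r=cv2.minAreaRect(Q[:,:2].astype(np.float32)*1000);print('wing',len(Q),r)
k=v&(S[...,2]>.096)&(S[...,2]<.107)&(S[...,0]>-.04)&(S[...,0]<.045)&(S[...,1]<-.1)&(S[...,1]>-.22)
Q=S[k];r=cv2.minAreaRect(Q[:,:2].astype(np.float32)*1000);print('plate',len(Q),r,np.percentile(Q[:,1],[2,98])*1e3)
E
```

```text
t37.85 pos [ 0.6561 -0.1549  0.2935] yaw 97.82 z [-0.005  0.004 -1.   ] F [-0.6 -0.1  0.9] w 0.599
brass px [513. 116.] [96 78] z 0.1028 circle [0.57   0.0387] r 0.0456
brass px [316. 313.] [70 93] z 0.0804 circle [ 0.7949 -0.0764] r 0.0485
brass px [424. 299.] [104  61] z 0.0772 circle [0.7606 0.0172] r 0.0474
wing 1113 ((73.05624389648438, -156.99754333496094), (13.885239601135254, 54.99088668823242), 88.50660705566406)
plate 714 ((4.849796295166016, -156.72764587402344), (5.9961419105529785, 79.72272491455078), 89.96851348876953) [-159.61422189 -153.84928553]
```

View pics/w21.png

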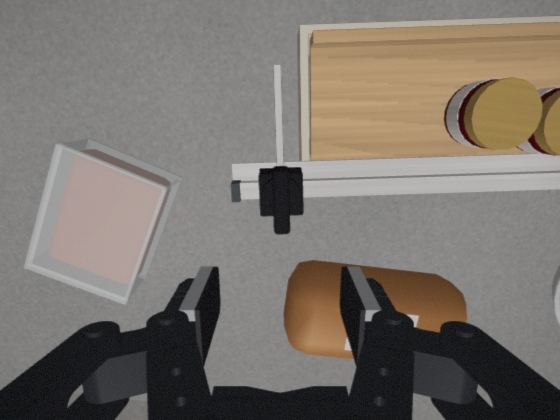

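```bash
python3 - <<'E'
from ins import *
k=SO+RS.apply([.0731,-.157,0]);print(k)
k[2]=.18;a=plan(k,down(98.2),n=5);k=k.copy();k[2]=.128;plan(k,down(98.2),frm=a)
E
```

```text
[ 0.65698232 -0.15308727  0.        ]
rows 5 turn [-0.009 -0.009 -0.014] shift [0.007 0.006 0.57 ] | total turn [-0.04 -0.05 -0.07] shift [0.03  0.034 2.848]
rows 2 turn [0. 0. 0.] shift [0.   0.   0.65] | total turn [0. 0. 0.] shift [0.  0.  1.3]
```

Call:
{"method": "carry_out", "body": {"moves": [[[-0.01, -0.01, 0, 0.01, 0.01, 0.5, 0.2], [-0.01, -0.01, 0, 0.01, 0.01, 0.6, 0.2], [-0.01, -0.01, 0, 0.01, 0.01, 0.6, 0.2], [-0.01, -0.01, 0, 0, 0, 0.6, 0.2], [0, 0, 0, 0, 0, 0.5, 0.2], [0, 0, 0, 0, 0, 0, 0.2], [0, 0, 0, 0, 0, 0, 0.2], [0, 0, 0, 0, 0, 0, 0.2]]]}}

```text
time: 38.57
tool_pos: [0.6585, -0.1533, 0.185]
tool_rot: [0.002, 0.656, 0.754, 0.001]
contact_force: [0.5, -0.1, 0.7]
gripper_width: 0.598
```

```bash
python3 - <<'E'
from ins import *
pose();k=SO+RS.apply([.0731,-.157,0]);k[2]=.128;plan(k,down(98.2))
E
```

```text
t38.57 pos [ 0.6585 -0.1533  0.185 ] yaw 97.96 z [ 0.004 -0.001 -1.   ] F [ 0.5 -0.1  0.7] w 0.598
rows 2 turn [ 0.02   0.009 -0.024] shift [ 0.006 -0.02   0.713] | total turn [ 0.04  0.02 -0.05] shift [ 0.012 -0.042  1.425]
```

Call:
{"method": "carry_out", "body": {"moves": [[[0.02, 0.01, -0.02, 0, -0.02, 0.5, 0.2], [0.02, 0.01, -0.02, 0, -0.02, 0.5, 0.2], [0, 0, 0, 0, 0, 0.4, 0.2], [0, 0, 0, 0, 0, 0, 0.2], [0, 0, 0, 0, 0, 0, 0.2], [0, 0, 0, 0, 0, 0, -1], [0, 0, 0, 0, 0, 0, -1], [0, 0, 0, 0, 0, 0, -1]]]}}

```text
time: 39.23
tool_pos: [0.6575, -0.1535, 0.13]
tool_rot: [0.001, 0.655, 0.756, 0.0]
contact_force: [-0.7, 0.1, 0.3]
gripper_width: 0.178
```

Call:
{"method": "carry_out", "body": {"moves": [[[0, 0, 0, 0, 0, 0, -1], [0, 0, 0, 0, 0, 0, -1], [0, 0, 0, 0, 0, 0, -1], [0, 0, 0, 0, 0, 0, -1]]]}}

```text
time: 39.57
tool_pos: [0.6575, -0.1535, 0.1301]
tool_rot: [0.001, 0.655, 0.756, 0.0]
contact_force: [-1.3, 0.4, 6.8]
gripper_width: 0.143
```

```bash
python3 - <<'E'
from ins import *
s=pose();print(RS.inv().apply(s['tool_pos']-SO).round(4))
plan(s['tool_pos']+RS.apply([0,.145,0]),toolR(s))
E
```

```text
t39.57 pos [ 0.6575 -0.1535  0.1301] yaw 98.22 z [ 0.002 -0.    -1.   ] F [-1.3  0.4  6.8] w 0.143
[ 0.0736 -0.1575  0.1301]
rows 4 turn [0. 0. 0.] shift [ 0.906 -0.024 -0.001] | total turn [0. 0. 0.] shift [ 3.624e+00 -9.600e-02 -2.000e-03]
```

Call:
{"method": "carry_out", "body": {"moves": [[[0, 0, 0, 0.5, -0.01, 0, -1], [0, 0, 0, 0.5, -0.01, 0, -1], [0, 0, 0, 0.5, -0.02, 0, -1], [0, 0, 0, 0.5, -0.01, 0, -1], [0, 0, 0, 0.5, -0.02, 0, -1], [0, 0, 0, 0.5, -0.01, 0, -1], [0, 0, 0, 0.5, -0.02, 0, -1], [0, 0, 0, 0, 0, 0, -1]]]}}

```text
time: 40.23
tool_pos: [0.6334, -0.0122, 0.1301]
tool_rot: [0.0, 0.654, 0.757, 0.002]
contact_force: [0.3, 0.9, 5.4]
gripper_width: 0.145
```

Call:
{"method": "carry_out", "body": {"moves": [[[0, 0, 0, 0, 0, 0, -1], [0, 0, 0, 0, 0, 0, -1], [0, 0, 0, 0, 0, 0, -1]]]}}

```text
time: 40.48
tool_pos: [0.6339, -0.0147, 0.1301]
tool_rot: [0.0, 0.655, 0.756, 0.001]
contact_force: [1.1, 1.4, 5.7]
gripper_width: 0.147
```

```bash
python3 - <<'E'
from jars import *
from ins import *
s=pose();print(RS.inv().apply(s['tool_pos']-SO).round(4))
f=wsnap('w22.png');jars(f)
P=pts(f);S=RS.inv().apply((P-SO).reshape(-1,3)).reshape(P.shape);v=f['z_map']>0
k=v&(S[...,2]>.096)&(S[...,2]<.107)&(S[...,0]>-.034)&(S[...,0]<-.02)&(S[...,1]<.01)&(S[...,1]>-.05)
print('plate y',len(S[k]),np.percentile(S[k][:,1],[2,50,98])*1e3)
E
```

```text
t40.48 pos [ 0.6339 -0.0147  0.1301] yaw 98.23 z [ 0.002  0.001 -1.   ] F [1.1 1.4 5.7] w 0.147
[ 0.0737 -0.0167  0.1301]
t40.48 pos [ 0.6339 -0.0147  0.1301] yaw 98.23 z [ 0.002  0.001 -1.   ] F [1.1 1.4 5.7] w 0.147
brass px [446. 128.] [235 165] z 0.1029 circle [0.5687 0.0487] r 0.0540
brass px [277. 386.] [52 12] z 0.0493 circle [0.7434 0.0015] r 0.0177
plate y 660 [-19.26530171 -16.43511118 -13.58973586]
```

View pics/w22.png

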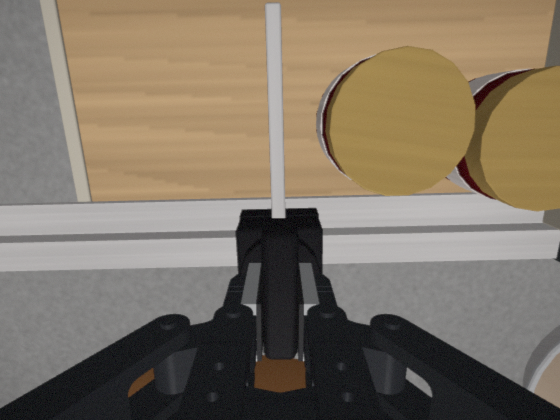

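Call:
{"method": "carry_out", "body": {"moves": [[[0, 0, 0, 0.15, 0, 0, -1], [0, 0, 0, 0.15, -0.01, 0, -1], [0, 0, 0, 0.12, 0, 0, -1], [0, 0, 0, 0, 0, 0, -1], [0, 0, 0, 0, 0, 0, -1], [0, 0, 0, 0, 0, 0, -1]]]}}

```text
time: 41.03
tool_pos: [0.6311, 0.0018, 0.1301]
tool_rot: [0.0, 0.655, 0.756, 0.001]
contact_force: [0.5, 1.0, 7.0]
gripper_width: 0.15
```

Call:
{"method": "carry_out", "body": {"moves": [[[0, 0, 0, 0.03, 0, 0, -1], [0, 0, 0, 0.03, 0, 0, -1], [0, 0, 0, 0, 0, 0, -1], [0, 0, 0, 0, 0, 0, -1], [0, 0, 0, 0, 0, 0, -1]]]}}

```text
time: 41.45
tool_pos: [0.6308, 0.0033, 0.1301]
tool_rot: [0.001, 0.655, 0.756, 0.001]
contact_force: [0.2, -0.8, 6.3]
gripper_width: 0.147
```

```bash
python3 - <<'E'
from jars import *
from ins import *
s=pose();print(RS.inv().apply(s['tool_pos']-SO).round(4))
f=wsnap('w23.png')
P=pts(f);S=RS.inv().apply((P-SO).reshape(-1,3)).reshape(P.shape);v=f['z_map']>0
k=v&(S[...,2]>.096)&(S[...,2]<.107)&(S[...,0]>-.034)&(S[...,0]<-.022)&(S[...,1]<.02)&(S[...,1]>-.05)
print('plate y',len(S[k]),np.percentile(S[k][:,1],[2,50,98])*1e3)
E
```

```text
t41.45 pos [0.6308 0.0033 0.1301] yaw 98.20 z [ 0.002 -0.    -1.   ] F [ 0.2 -0.8  6.3] w 0.147
[0.0737 0.0016 0.1301]
t41.45 pos [0.6308 0.0033 0.1301] yaw 98.20 z [ 0.002 -0.    -1.   ] F [ 0.2 -0.8  6.3] w 0.147
plate y 569 [-1.1031934   1.75623454  4.59163672]
```

View pics/w23.png

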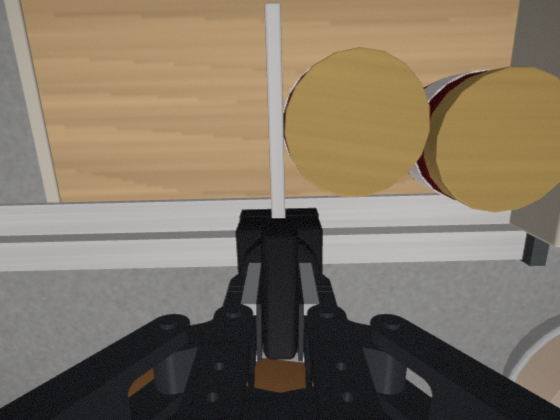

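Call:
{"method": "carry_out", "body": {"moves": [[[0, 0, 0, 0.03, 0, 0, -1], [0, 0, 0, 0.02, 0, 0, -1], [0, 0, 0, 0, 0, 0, -1], [0, 0, 0, 0, 0, 0, -1], [0, 0, 0, 0, 0, 0, -1]]]}}

```text
time: 41.92
tool_pos: [0.6305, 0.0049, 0.13]
tool_rot: [0.001, 0.655, 0.756, 0.0]
contact_force: [0.8, -1.8, 5.3]
gripper_width: 0.145
```

Call:
{"method": "carry_out", "body": {"moves": [[[0, 0, 0.8, 0, 0, 0, -1], [0, 0, 0.8, 0, 0, 0, -1], [0, 0, 0.8, 0, 0, 0, -1], [0, 0, 0.8, 0, 0, 0, -1], [0, 0, 0.8, 0, 0, 0, -1], [0, 0, 0.8, 0, 0, 0, -1], [0, 0, 0.8, 0, 0, 0, -1], [0, 0, 0.8, 0, 0, 0, -1]]]}}

```text
time: 42.58
tool_pos: [0.6305, 0.0046, 0.1301]
tool_rot: [0.001, 0.839, 0.545, 0.0]
contact_force: [0.6, -3.0, 5.5]
gripper_width: 0.151
```

Call:
{"method": "carry_out", "body": {"moves": [[[0, 0, 0.8, 0, 0, 0, -1], [0, 0, 0.8, 0, 0, 0, -1], [0, 0, 0.8, 0, 0, 0, -1], [0, 0, 0.8, 0, 0, 0, -1], [0, 0, 0.8, 0, 0, 0, -1], [0, 0, 0.8, 0, 0, 0, -1], [0, 0, 0.8, 0, 0, 0, -1], [0, 0, 0.8, 0, 0, 0, -1]]]}}

```text
time: 43.25
tool_pos: [0.6301, 0.0045, 0.1301]
tool_rot: [0.001, 0.956, 0.293, 0.0]
contact_force: [-1.7, -3.5, 7.2]
gripper_width: 0.144
```

Call:
{"method": "carry_out", "body": {"moves": [[[0, 0, 0.8, 0, 0, 0, -1], [0, 0, 0.8, 0, 0, 0, -1], [0, 0, 0.8, 0, 0, 0, -1], [0, 0, 0.6, 0, 0, 0, -1], [0, 0, 0, 0, 0, 0, -1], [0, 0, 0, 0, 0, 0, -1], [0, 0, 0, 0, 0, 0, -1]]]}}

```text
time: 43.83
tool_pos: [0.6298, 0.0043, 0.1302]
tool_rot: [0.001, 0.986, 0.167, -0.0]
contact_force: [-2.7, -3.4, 7.9]
gripper_width: 0.151
```

```bash
python3 - <<'E'
from jars import *
from ins import *
s=pose();print(RS.inv().apply(s['tool_pos']-SO).round(4),s['ft_torque'])
f=wsnap('w24.png')
E
```

```text
t43.83 pos [0.6298 0.0043 0.1302] yaw 19.19 z [ 0.    -0.002 -1.   ] F [-2.7 -3.4  7.9] w 0.151
[0.0729 0.0028 0.1302] [-0.67236218  0.55935686  0.01142728]
t43.83 pos [0.6298 0.0043 0.1302] yaw 19.19 z [ 0.    -0.002 -1.   ] F [-2.7 -3.4  7.9] w 0.151
```

View pics/w24.png

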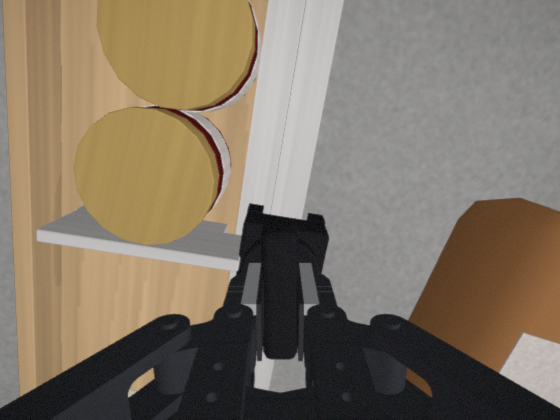

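The knob is at about 1.40 rad and the plate is against the jar. I'll release, lift and verify.

Call:
{"method": "carry_out", "body": {"moves": [[[0, 0, 0, 0, 0, 0, -0.6], [0, 0, 0, 0, 0, 0, -0.3], [0, 0, 0, 0, 0, 0, 0], [0, 0, 0, 0, 0, 0, 0], [0, 0, 0, 0, 0, -0.3, 0], [0, 0, 0, 0, 0, -0.7, 0], [0, 0, 0, 0, 0, -0.9, 0], [0, 0, 0, 0, 0, -0.9, 0]]]}}

```text
time: 44.55
tool_pos: [0.6284, 0.0059, 0.2406]
tool_rot: [-0.001, 0.986, 0.167, -0.002]
contact_force: [-0.4, 0.1, 1.1]
gripper_width: 0.498
```

Call:
{"method": "carry_out", "body": {"moves": [[[0, 0, 0, -0.4, -0.6, -0.6, 0], [0, 0, 0, -0.4, -0.6, -0.6, 0], [0, 0, 0, -0.4, -0.6, -0.6, 0], [0, 0, 0, -0.4, -0.6, -0.2, 0], [0, 0, 0, 0, 0, 0, 0], [0, 0, 0, 0, 0, 0, 0], [0, 0, 0, 0, 0, 0, 0]]]}}

```text
time: 45.13
tool_pos: [0.5374, 0.0751, 0.3199]
tool_rot: [-0.0, 0.986, 0.167, -0.001]
contact_force: [-0.6, 0.2, -0.9]
gripper_width: 0.499
```

```bash
python3 - <<'E'
from jars import *
from ins import *
f=wsnap('w25.png')
P=pts(f);S=RS.inv().apply((P-SO).reshape(-1,3)).reshape(P.shape);v=f['z_map']>0
hsv=cv2.cvtColor(f['frame'],cv2.COLOR_RGB2HSV)
m=cv2.inRange(hsv,(12,110,50),(28,255,255))>0
k=m&v&(S[...,2]>.098)&(S[...,2]<.107)
kk=cv2.erode(k.astype(np.uint8),None,iterations=3)
n,l,st,c=cv2.connectedComponentsWithStats(kk)
for i in range(1,n):
    if st[i,4]>200:
        Q=S[l==i];e,r=cv2.minEnclosingCircle(Q[:,:2].astype(np.float32)*1000)
        A=np.c_[Q[:,:2],np.ones(len(Q))];pl=np.linalg.lstsq(A,Q[:,2],rcond=None)[0]
        print('jar',np.round(e,1),'r',round(r,1),'tilt',pl[:2].round(3),'z',np.median(Q[:,2]).round(4))
k=v&(S[...,2]>.098)&(S[...,2]<.107)&(S[...,0]>-.034)&(S[...,0]<-.025)&(S[...,1]<.03)&(S[...,1]>-.05)
print('plate y',len(S[k]),np.percentile(S[k][:,1],[2,50,98])*1e3)
k=v&(S[...,2]>.12)&(S[...,2]<.134)&(abs(S[...,0]-.074)<.04)&(abs(S[...,1])<.05)
r=cv2.minAreaRect(S[k][:,:2].astype(np.float32)*1000);print('wing',r)
k=m&v&(S[...,2]>.043)&(S[...,2]<.055)&(abs(S[...,1])<.122)&(S[...,0]>-.05)&(S[...,0]<.04)
Q=S[k];A=np.c_[Q[:,:2],np.ones(len(Q))];print('board top',np.linalg.lstsq(A,Q[:,2],rcond=None)[0].round(4))
k=v&(S[...,2]>.0735)&(S[...,2]<.0795)&(S[...,0]<-.045)&(S[...,0]>-.075)
print('upstand',cv2.minAreaRect(S[k][:,:2].astype(np.float32)*1000))
f=snap('top','t25.png')
E
```

```text
t45.13 pos [0.5374 0.0751 0.3199] yaw 19.21 z [-0.002  0.    -1.   ] F [-0.6  0.2 -0.9] w 0.499
jar [18.7 96.5] r 26.0 tilt [ 0.001 -0.001] z 0.1027
jar [10.6 37.9] r 26.1 tilt [0.001 0.003] z 0.1028
plate y 60 [1.33693271 4.93668665 7.24712793]
wing ((71.97061157226562, 28.26398277282715), (8.769561767578125, 16.74103355407715), 62.19247055053711)
board top [0. 0. 0.]
upstand ((-59.39646911621094, 62.319671630859375), (149.8819122314453, 18.314556121826172), 89.9915542602539)
```

View pics/w25.png

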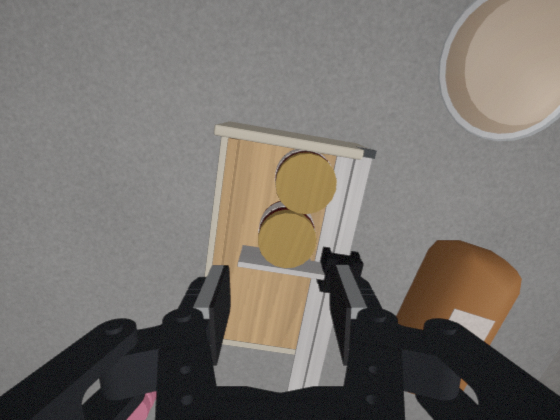

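View pics/t25.png

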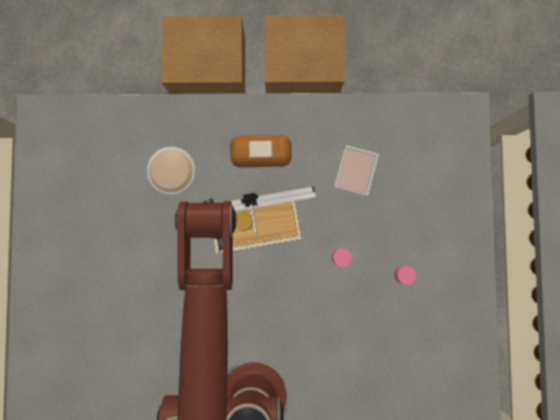

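Call:
{"method": "carry_out", "body": {"moves": [[[0, 0, 0, 0.1, 0.6, -0.3, 0], [0, 0, 0, 0.1, 0.6, -0.3, 0], [0, 0, 0, 0.1, 0.6, -0.3, 0], [0, 0, 0, 0, 0, 0, 0], [0, 0, 0, 0, 0, 0, 0], [0, 0, 0, 0, 0, 0, 0]]]}}

```text
time: 45.73
tool_pos: [0.5724, 0.0109, 0.3544]
tool_rot: [-0.001, 0.986, 0.166, -0.002]
contact_force: [0.3, -1.0, -1.3]
gripper_width: 0.499
```

```bash
python3 - <<'E'
from ins import *
f=wsnap('w26.png')
P=pts(f);S=RS.inv().apply((P-SO).reshape(-1,3)).reshape(P.shape);v=f['z_map']>0
k=v&(S[...,2]>.12)&(S[...,2]<.134)&(abs(S[...,0]-.074)<.04)&(abs(S[...,1])<.05)
print('wing',k.sum(),cv2.minAreaRect(S[k][:,:2].astype(np.float32)*1000))
k=v&(S[...,2]>.044)&(S[...,2]<.055)&(S[...,1]<-.02)&(S[...,1]>-.12)&(S[...,0]>-.045)&(S[...,0]<.04)
Q=S[k];A=np.c_[Q[:,:2],np.ones(len(Q))];print('board top plane',len(Q),np.linalg.lstsq(A,Q[:,2],rcond=None)[0].round(4))
k=v&(S[...,2]>.0735)&(S[...,2]<.0795)&(S[...,0]<-.05)&(S[...,0]>-.07)
print('upstand',cv2.minAreaRect(S[k][:,:2].astype(np.float32)*1000))
k=v&(S[...,2]>.0985)&(S[...,2]<.107)&(S[...,0]>-.034)&(S[...,0]<-.025)&(S[...,1]<.03)&(S[...,1]>-.05)
print('plate',np.percentile(S[k][:,1],[2,50,98])*1e3)
E
```

```text
t45.73 pos [0.5724 0.0109 0.3544] yaw 19.15 z [-0.004  0.001 -1.   ] F [ 0.3 -1.  -1.3] w 0.499
wing 781 ((73.84111022949219, 3.8277244567871094), (14.301138877868652, 56.5244026184082), 9.72668743133545)
board top plane 4935 [ 0.     -0.0005  0.0488]
upstand ((-57.56731033325195, 4.06396484375), (16.53117561340332, 246.5393829345703), 0.9136136770248413)
plate [1.5328292  4.63758511 6.87291716]
```

View pics/w26.png

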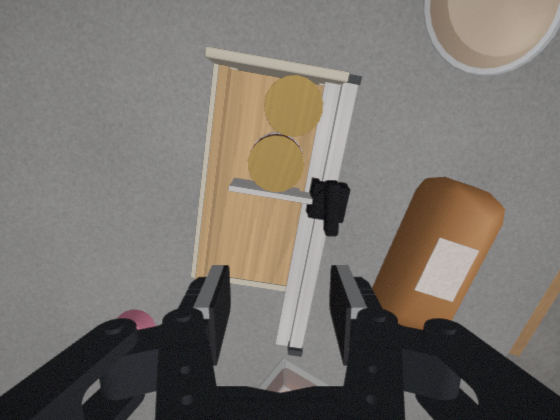

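All checks pass: knob about 1.40 rad, board flat (slope ≤0.0005), jars and stop in contact, arm clear. Handing in.

```bash
python3 -c "
from plant import ticket
print(ticket.job_done())"
```

```text
the job is handed in; nothing more can be done
None
```

The jam display is back in service and the job is handed in at about 46 s on the robot's clock; the hand-in reports no verdict.

I loosened the knob and slid the stop to about 0.28 m. Then I hooked the board under the lip at about 0.2 rad and swung it flat. Both brass-lidded jars, the only two present, went on from the cheek, and I pushed the stop up to them and locked it.

The last checks, from the wrist camera, showed:
- **Board:** flat, with a slope of 0.0005 rad or less. Its top reads 48.8 mm, or about 50.1 mm after the 1.3 mm low bias seen on known heights.
- **Jars:** upright, with their centres about 59 mm apart, so they touch. The gap to the cheek is about 0.5 mm and to the stop under 1 mm.
- **Knob:** about 1.40 rad, so tight.
- **Left alone:** in the top view the pie, loaf, tub and pink look-alikes show no visible movement.

Some things disagreed or went differently than expected:
- **Camera offset:** the top camera placed the stand about 2 mm off from the wrist camera in y. For fitting the board I used a value between the two.
- **First jar:** it ended up about 19 mm further back than I placed it, against the lip. I don't know whether the release or a knock moved it. It is still within limits, so I left it.
- **Upstand:** the last measurement of the board's upstand, at a shallow angle, came out 16.5 mm wide instead of 10, so I ignored it. The earlier clean reading had the board within about 1 mm of home.

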